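Hang the second filler neck on the draining arm

ROBOT

A 6-joint arm with a two-finger parallel gripper is mounted at the origin on the work surface. World frame = base frame: x ahead of the robot, y to its left, z up, the work surface at z = 0. Lengths are in m, angles in degrees, forces in N, time in s.
With the tool pointing down it reaches from about 0.4 to 0.825 m from the base axis. Payload 7 kg.
Tool frame: the origin (TCP) lies midway between the tips of the shut fingers; the grasp point (between the pads) lies ctrl.hold_point_z behind it (ctrl.hold_point_z is the distance from the TCP to the grasp point, in m); x points along the fingers, z is the direction in which the jaws open and shut, and the axes are right-handed (so a half turn about x gives the same grasp; the last joint's range is limited). The gripper opens to 88 mm and grips with 3 to 60 N. Pads are 19 mm wide; open, the fingers measure 130 mm over their backs; the gripper's body (78 mm by 193 mm) begins 47 mm behind the grasp point.
Start: joints at [-59.41, 20.546, 0.682, 0, -70.136, -16.507], TCP at [0.164, -0.655, 0.227] pointing down, gripper open.
Joint ranges: [-176.03, 176.03], [-82.01, 121.73], [-58.28, 71.71], [-173.87, 95.51], [-174.79, -0.11], [-173.66, 173.66]. Speed limits (degrees/s): [136.94, 136.94, 172.46, 180, 180, 180].

INTERFACE

Orientations are given as [roll, pitch, yaw] about the fixed x, y, z axes, in that order (R = Rz(yaw) Ry(pitch) Rx(roll)).
In Python, from plant import ctrl gives the robot as it stands. The module is installed in compiled form; this text tells all that it offers.
- The arm moves only by the tool arm_command, never from a script. Its argument "commands" is a list of rows, each a list of 2 entries, a list of its own where there are three numbers: the shift along the tool's x, y, z scaled (see below), then the turn about the tool's x scaled (see below). In form: [[[tx, ty, tz], twist], ...]. A call has 1 to 12 rows; each row shifts and turns the commanded pose from where the row before left it, along the tool's axes as they then stand; what a row does not reach is not made up. The controller multiplies each number of a shift by 6 cm and each number of a turn by 6 degrees. A row lasts 1/8 s, in which the tool goes at most 62.5 mm and 10.7 degrees, less where a joint would pass 70% of its speed; a pose out of reach is approached as far as the arm can. A call with a number of a shift or a turn outside -1 to 1 is refused whole. A call with a gripper value outside its range is refused whole. "gripper" is the opening, from 0 (shut) to 1 (fully open), set as the call begins (left out, the last holds). The fingers move at their own pace and stop on an object; the grip force is fixed at half the most. Time passes only in rows, so rows that do not move let the fingers close. It gives the time, the measured TCP pose, the force and the opening at its end, in the units of the state.
- ctrl.get_obs(): the state, without advancing time (a new reading comes with each control period).
- ctrl.snapshot(name): name is "side" or "top" or "wrist"; returns the picture (420x560x3 uint8, red, green, blue); there is no depth.
- ctrl.calibration(name): a dict with "mtx" (3x3 intrinsics, pixels), "origin" and "attitude" of the camera in the world. Camera axes: x right, y up, looking along -z (the intrinsics and any distortion apply to the point x, -y, -z); pixel columns grow to the right and rows downward; lengths in m; the calibration is good to about 2 mm. The wrist camera is an equidistant fisheye: a pixel r from the principal point sees the ray r / f radians off the axis. A picture is of the moment at which its call begins: read the wrist's pose just before it. calibration takes no time and is no camera call; for the wrist camera it gives the pose at the moment of the call.
- ctrl.close_job(): hands the job in, once; it reports no verdict.
Trained networks look in the newest picture that a camera, given by its name, has taken for a name from the list of things; names that differ only in an ending like _2 or _b are one class to them, and where a whole thing is asked for, a point or a joint stands for the part that bears it (a point fixed in the world has none). Each returns a list of dicts, best first, with "p" (0 to 1); they miss things now and then, are a little off and sometimes report something else, mostly with a low value. They report only what shows in the picture. A call takes as long as a camera call. They do not tell look-alikes from the thing itself.
- ctrl.silhouettes(camera, target): "mask" (420x560 bool, what is visible of it) and "position" ([row, column] in pixels, amid what is visible of it).
The state is a dict: "clock": time; "joint_pos": joint angles; "qvel": joint speeds; "tau": joint torques, N m; "tool_pos": TCP position; "orientation": TCP orientation; "force": force on the tool from outside, world axes, zero at the start; "moment": the same for the moment, N m; "opening": finger opening in m.
Only numpy, scipy, OpenCV 4.12 (cv2) and the standard library are available. Lean on these libraries where they do the work, as an engineer would, in place of code of your own. Each camera call takes 0.05 s, during which the arm holds its last target.

TASK

Take the large filler neck out of the wooden trough and hang it on the arm of the draining stand, in front of the small neck that already hangs there and behind the upturned end. Then slide it along the arm so that it carries the small neck back with it, until both come up firm against the rubber buffer at the back: a light, steady push that you can feel, not a shove, as the rims mark easily. Leave both necks hanging close together over the drip tray, and leave the other parts on the table and in the trough where they are.

Things in the scene. Friction and masses are not known exactly. Their poses are not given: they have to be found in the camera images.
- large_centre (a point): Centre of the LARGE filler neck, the one to hang: a plain steel ring, outside diameter 60 mm, inside diameter 50 mm, 24 mm long along its axis, about 0.15 kg. It starts on its side in the wooden V-trough, its axis level and along the trough. This point is on the ring's axis, half-way along it; x is the ring's axis (level, along the trough at the start), z is up at the start. It can be gripped from above across its 60 mm diameter, level with its centre.
- large_neck: The same large ring as a body (same point and axes as point large_centre).
- small_centre (a point): Centre of the SMALL filler neck, already hanging on the arm: steel ring, outside diameter 48 mm, inside diameter 39 mm, 18 mm long along its axis (x, along the arm), about 0.08 kg. It hangs loose with the inside of its top on the arm, well behind the upturned end and some 15 to 80 mm in front of the rubber buffer.
- small_neck: The same small ring as a body (same point and axes as point small_centre).
- stand: Draining stand, fixed to the table. Origin: centre of the underside of its grey base plate (250 x 130 x 12 mm); x points from the arm's upturned end back towards the post, z up. An aluminium drip tray (rim 40 mm above the table) stands on the plate. A post at x = +110 mm carries the level round arm, 10 mm thick, axis 185 mm above the table at y = 0. Nothing stands above the arm.
- hook_end (a point): Point on the arm's axis where its level part ends (x = -55, y = 0, z = 185 mm in the stand's frame; axes as the stand's, x back along the arm to the post). From here the end turns up and forward at 45 degrees: it reaches 21 mm farther forward and its top is 206 mm above the table. By its own weight a neck drags at 0.5 to 2 N; pressed down on the arm it drags harder.
- trough: Fixed wooden V-trough 150 mm long along its x, 60 mm wide, open 120-degree groove along x, 32 mm high at its edges. Origin: centre of its underside. The large neck lies 35 mm to one side of the middle along x, a brass sleeve 35 mm to the other side. A neck lying in it has its centre 55 mm above the table.
- sleeve_centre (a point): Centre of the plain brass sleeve lying in the trough beside the large neck (40 mm diameter, 36 mm long, axis along the trough). Bystander: leave it.
- rad_cap: Radiator cap lying on the table, steel, 62 mm in diameter, 17 mm high, with two ears; origin at its underside. Bystander.
- rad_cap_up: Radiator cap lying upside down, valve upward, 60 mm in diameter, 31 mm high; origin at its underside. Bystander.
- fuel_cap: Lobed aluminium fuel cap on the table, about 68 mm in diameter, 21 mm high; origin at its underside. Bystander.
- flat_neck: Dark neck ring lying flat on the table, 68 mm in diameter, 26 mm high; origin at the centre of its underside. Bystander.
- hook_root (a point): Point on the arm's axis where it meets the post, 165 mm behind hook_end. In front of it sits a black rubber buffer (disc 26 mm across, 12 mm long) backed by a clamped steel collar: the buffer's front is 35 to 87 mm in front of this point, its exact place is not reported. The rubber gives 1 mm for each 5 N. A firm seat takes 4 N or more; over 15 N on a neck marks its rim.
There are look-alikes about, which are no part of the job. What is shaped like the large_neck but red or turquoise is not meant.

How it is judged (in metres and radians):
On the way, in this order (a step that is already met when the one before it is completed fails the run):
1. the large neck is lifted clear of the trough (height (world z) of large_centre above 0.1 m), for 0.1 s.
2. the large neck is round the arm, behind the upturned end and in front of the small neck (x of large_centre in the frame of stand between -0.055 and 0.04 m and x of large_centre in the frame of small_centre below -0.018 m and y of large_centre in the frame of stand between -0.015 and 0.015 m and z of large_centre in the frame of stand between 0.155 and 0.18 m), for 0.1 s.
3. the large neck presses the small one firmly home against the buffer (over 3.5 N) (contact force between large_neck and small_neck above 3.5 N and contact force between small_neck and stand above 3.5 N), for 0.2 s.
At the end, for the whole second after the job is handed in: both necks hang at rest on the arm, axes along it within about 17 degrees, the large one in front of the small one with a gap of no more than 4 mm between them, pushed back on the arm; the robot has let go (x of large_centre in the frame of stand between -0.02 and 0.055 m and x of large_centre in the frame of small_centre between -0.025 and -0.018 m and y of large_centre in the frame of stand between -0.012 and 0.012 m and z of large_centre in the frame of stand between 0.157 and 0.172 m and z of small_centre in the frame of stand between 0.162 and 0.177 m and angle between the x axis of each of large_neck, small_neck and the x axis of stand, either way round below 0.3 rad and linear speed of each of large_neck, small_neck below 0.03 m/s); the robot touches nothing.
It fails at once if the small neck is knocked off, lifted off or pulled forward to the upturned end (z of small_centre in the frame of stand below 0.15 m or z of small_centre in the frame of stand above 0.185 m or x of small_centre in the frame of stand below -0.03 m).
It fails at once if the necks are rammed together or against the buffer (over 15 N) (contact force between large_neck and small_neck above 15 N or contact force between small_neck and stand above 15 N).
It fails at once if the large neck is jammed hard against the stand (over 20 N) (contact force between large_neck and stand above 20 N).
It fails at once if a bystander is pushed away (distance of any of sleeve_centre, rad_cap, rad_cap_up, fuel_cap, flat_neck from where it was at the start of the episode above 0.02 m).
It also fails if it takes over 64 s, if anything falls off the work surface, if the arm or the gripper's body presses on something with over 40 N, if the wrist force passes 120 N, or if a joint passes its speed limit or range.

## Working session

There is one attempt and no reset: what is moved stays moved. The work goes in short steps, Python scripts to look and compute and a tool call to move; the robot and the scene stay as the last step left them, time stands still between calls to the robot, and variables do not carry over. Pictures are saved under pics/ and viewed, and the job is handed in when it is done.

Besides the shell and the picture viewer there is one more tool, called after "Call:" by a JSON object that holds its "name" and its "arguments", one argument or row to a line. arm_command: Moves the arm, as the interface text tells. Its arguments: {"type":"object","properties":{"commands":{"type":"array","items":{"type":"array"}},"gripper":{"type":"number"}},"required":["commands"]}

```bash
mkdir -p pics; python3 - <<'E'
from plant import ctrl
import cv2
o=ctrl.get_obs(); print(o, ctrl.hold_point_z)
for n in ["side","top","wrist"]:
    c=ctrl.calibration(n); print(n,c)
    im=ctrl.snapshot(n); cv2.imwrite(f"pics/{n}0.png",im[:,:,::-1])
E
```

```text
{'clock': 0.0, 'joint_pos': array([-5.94101954e+01,  2.05917880e+01,  6.34203104e-01, -1.81897774e-02,
       -7.01356479e+01, -1.65073047e+01]), 'qvel': array([-0.07160784, -0.01697981,  0.05636892, -0.07288611,  0.07664142,
       -0.02156706]), 'tau': array([-8.65404490e-04, -5.82717061e+01,  2.93041921e+01,  6.99676797e+00,
        6.67884975e-03, -1.17167656e-04]), 'tool_pos': array([ 0.16409262, -0.65425641,  0.22562804]), 'orientation': array([  6.11573137,  89.90521161, 110.1920365 ]), 'force': array([ 0.73154308,  1.09998004, -0.47353059]), 'moment': array([-0.00218306,  0.04897448, -0.00607624]), 'opening': 0.08730942244662707} 0.0188
side {'mtx': array([[465.45908819,   0.        , 277.10090875],
       [  0.        , 465.45908819, 207.58726535],
       [  0.        ,   0.        ,   1.        ]]), 'origin': array([-0.04238442,  0.61694526,  0.84194758]), 'attitude': array([  48.84235594,   -0.17892158, -133.10392111])}
top {'mtx': array([[502.93563857,   0.        , 282.59488304],
       [  0.        , 502.93563857, 198.13285035],
       [  0.        ,   0.        ,   1.        ]]), 'origin': array([0.45278579, 0.04511834, 1.35412305]), 'attitude': array([  3.83702279,  -0.483532  , -89.71577635])}
wrist {'mtx': array([[325.1922621 ,   0.        , 280.59154493],
       [  0.        , 325.1922621 , 208.55523919],
       [  0.        ,   0.        ,   1.        ]]), 'origin': array([ 0.09097446, -0.67373292,  0.38325476]), 'attitude': array([-1.64389008e+01, -7.97309920e-02,  1.04029878e+02])}
```

View pics/side0.png

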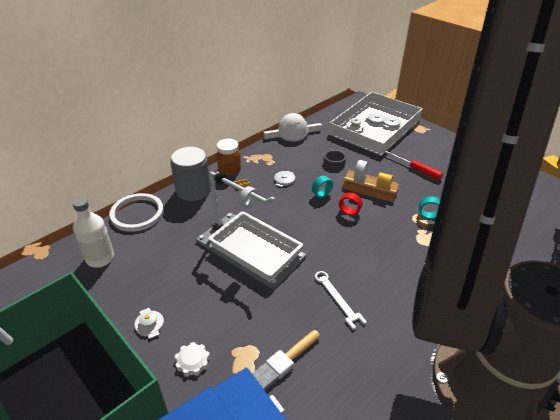

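View pics/top0.png

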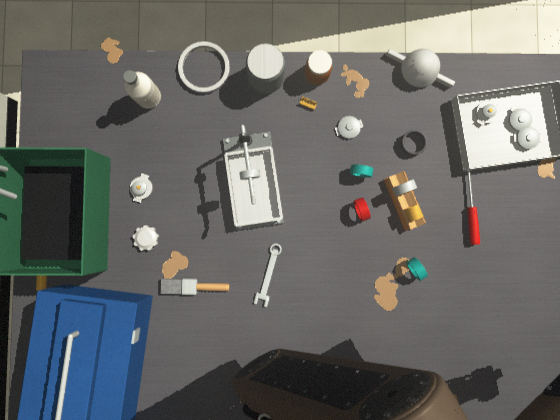

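View pics/wrist0.png

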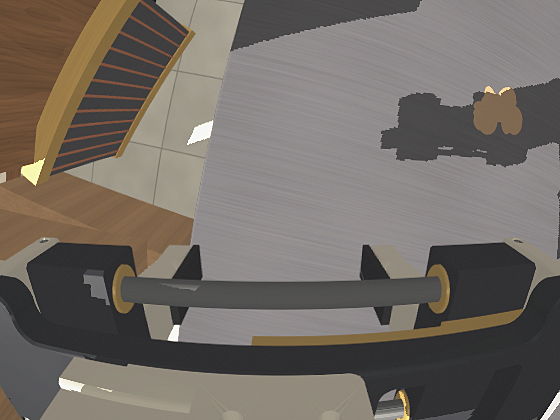

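The side view shows the steel ring in the trough at about (361,171), with the brass sleeve at (384,181). The small neck hangs on the stand at (247,195). In the top view they are at about (405,186), (416,212) and (250,173). Things that could be taken for the large neck, by top-view pixel:
- turquoise rings at (362,171) and (417,268), and a red ring at (361,209), excluded by colour
- the dark flat neck at (413,143)
- the small neck at (250,173)

The steel ring in the trough at (405,186) fits the description, so I choose it.

```bash
cat > h.py <<'E'
from plant import ctrl
import numpy as np, cv2
from scipy.spatial.transform import Rotation as R
def rot(a): return R.from_euler('xyz',a,degrees=True).as_matrix()
def ray(n,rc,c=None):
    c=c or ctrl.calibration(n); K=c['mtx']
    u=(rc[1]-K[0,2])/K[0,0]; v=(rc[0]-K[1,2])/K[1,1]
    if n=='wrist':
        r=np.hypot(u,v); s=np.sin(r)/r if r>0 else 1
        d=np.array([u*s,-v*s,-np.cos(r)])
    else: d=np.array([u,-v,-1.])
    d=rot(c['attitude'])@d
    return c['origin'],d/np.linalg.norm(d)
def atz(n,rc,z,c=None):
    o,d=ray(n,rc,c); return o+d*(z-o[2])/d[2]
def proj(n,P,c=None):
    c=c or ctrl.calibration(n); K=c['mtx']
    p=(np.atleast_2d(P)-c['origin'])@rot(c['attitude'])
    x,y,z=p[:,0],-p[:,1],-p[:,2]
    if n=='wrist':
        rr=np.hypot(x,y); th=np.arctan2(rr,z); u=x/rr*th; v=y/rr*th
    else: u=x/z; v=y/z
    return np.stack([v*K[1,1]+K[1,2],u*K[0,0]+K[0,2]],1)
def tri(rays):
    A=np.zeros((3,3));b=np.zeros(3)
    for o,d in rays:
        M=np.eye(3)-np.outer(d,d);A+=M;b+=M@o
    return np.linalg.solve(A,b)
E
python3 - <<'E'
from h import *
for n in ["top","side"]:
    im=ctrl.snapshot(n)
    big=cv2.resize(im,None,fx=4,fy=4,interpolation=cv2.INTER_CUBIC)
    r={"top":((110,210,270,460),),"side":((150,300,190,410),)}[n][0]
    y0,y1,x0,x1=r
    cv2.imwrite(f"pics/{n}_crop1.png",cv2.cvtColor(cv2.resize(im[y0:y1,x0:x1],None,fx=3.5,fy=3.5,interpolation=cv2.INTER_CUBIC),cv2.COLOR_RGB2BGR))
    if n=="top": cv2.imwrite("pics/top_stand1.png",cv2.cvtColor(cv2.resize(im[115:240,190:310],None,fx=4.5,fy=4.5,interpolation=cv2.INTER_CUBIC),cv2.COLOR_RGB2BGR))
    for t,z in [("large_neck",.055),("small_neck",.17),("stand",.03),("trough",.02),("sleeve_centre",.045),("hook_end",.185),("hook_root",.185)]:
        for k in ctrl.silhouettes(n,t)[:3]:
            m=k['mask']; ys,xs=np.nonzero(m)
            print(n,t,round(k['p'],2),np.round(k['position'],1),m.sum(),ys.min(),ys.max(),xs.min(),xs.max(),np.round(atz(n,k['position'],z),4))
E
```

```text
top large_neck 0.84 [172.1 360.1] 236 166 178 350 372 [ 0.609  -0.1667  0.055 ]
top large_neck 0.64 [267.6 413.6] 270 258 280 407 426 [ 0.3628 -0.3031  0.055 ]
top large_neck 0.59 [186.6 402.3] 221 180 195 392 416 [ 0.5717 -0.2763  0.055 ]
top small_neck 0.49 [172.8 248.9] 181 168 179 240 260 [0.5919 0.1156 0.17  ]
top stand 0.83 [183.9 254.4] 4380 125 229 223 282 [0.5789 0.1091 0.03  ]
top trough 0.89 [199.5 402.7] 809 173 229 384 424 [ 0.5404 -0.2856  0.02  ]
top sleeve_centre 0.67 [211.7 413.7] 212 205 221 405 422 [ 0.507  -0.3079  0.045 ]
top hook_end 0.9 [180.6 253.9] 4466 125 230 223 283 [0.5719 0.1028 0.185 ]
top hook_end 0.73 [174.7 250.7] 172 169 179 240 259 [0.5857 0.1104 0.185 ]
top hook_root 0.79 [185.5 251.1] 4397 125 230 223 283 [0.5604 0.1093 0.185 ]
side large_neck 0.71 [197.4 351. ] 270 193 213 339 362 [ 0.5104 -0.1707  0.055 ]
side large_neck 0.59 [183.8 323.4] 387 175 197 311 333 [ 0.5992 -0.16    0.055 ]
side large_neck 0.56 [198. 242.] 194 187 206 240 254 [0.704  0.0414 0.055 ]
side small_neck 0.74 [197.9 241.8] 196 186 206 240 255 [0.5955 0.1256 0.17  ]
side small_neck 0.67 [169.5 360.1] 231 160 181 354 367 [ 0.4829 -0.1529  0.17  ]
side stand 0.88 [241.9 253.4] 5174 172 288 196 306 [0.5805 0.1099 0.03  ]
side trough 0.94 [185.  371.8] 867 170 200 343 398 [ 0.5303 -0.2914  0.02  ]
side sleeve_centre 0.49 [181.7 383. ] 203 172 188 377 391 [ 0.5009 -0.2984  0.045 ]
side hook_end 0.67 [243.5 252. ] 5105 172 287 198 306 [0.4601 0.2116 0.185 ]
side hook_end 0.47 [197.1 244.7] 273 186 208 239 256 [0.5791 0.1302 0.185 ]
side hook_root 0.75 [244.7 252.1] 5126 172 288 197 306 [0.4575 0.2136 0.185 ]
```

View pics/top_crop1.png

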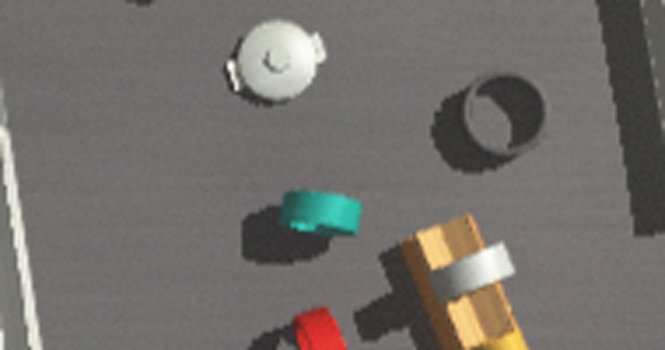

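View pics/side_crop1.png

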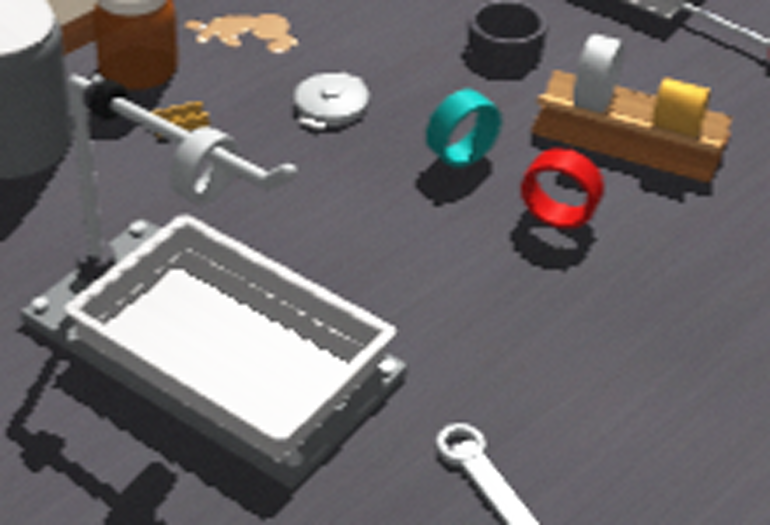

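View pics/top_stand1.png

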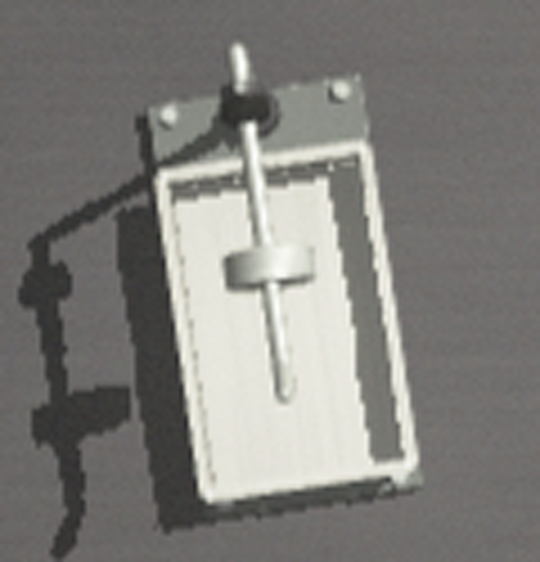

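The close crop confirms it: a plain steel ring stands in the trough beside the brass sleeve, while the turquoise and red rings stand on the table. In the top view the buffer is at the back of the arm, around (246,139), and the arm tip is at (253,204). Next I fit the poses.

```bash
cat > fit.py <<'E'
from h import *
from scipy.optimize import least_squares, minimize
def T(p,yaw,P):
    c,s=np.cos(yaw),np.sin(yaw); P=np.atleast_2d(P)
    return np.c_[c*P[:,0]-s*P[:,1]+p[0], s*P[:,0]+c*P[:,1]+p[1], P[:,2]]
def ringpts(Ro,Ri,L,c,n=72):
    a=np.linspace(0,2*np.pi,n); out=[]
    for r in (Ro,Ri):
        for x in(-L/2,L/2): out.append(np.c_[np.full(n,x),r*np.cos(a),r*np.sin(a)+c])
    return out
def hullmask(n,P,cal,S=8,roi=None):
    y0,y1,x0,x1=roi
    q=proj(n,P,cal); pts=np.c_[(q[:,1]-x0+.5)*S,(q[:,0]-y0+.5)*S].astype(np.float32)
    h=cv2.convexHull(pts); m=np.zeros(((y1-y0)*S,(x1-x0)*S),np.float32)
    cv2.fillConvexPoly(m,np.round(h).astype(int),1.); return cv2.resize(m,(x1-x0,y1-y0),interpolation=cv2.INTER_AREA)
E
python3 - <<'E'
from fit import *
ct,cs=ctrl.calibration('top'),ctrl.calibration('side')
# stand correspondences: (local pt, cam, [row,col])
C=[((.125,.065,.012),'t',(139,222.9)),((.125,-.065,.012),'t',(131.7,269.6)),((-.125,-.065,.012),'t',(221.7,284.2)),
   ((-.079,0,.206),'t',(203.9,253.3)),((-.079,0,.206),'s',(198.3,273.4)),((-.055,0,.185),'s',(201.4,265.7))]
def f(v):
    o=[]
    for P,c,rc in C:
        q=proj('top' if c=='t' else 'side',T(v[:2],v[2],P),ct if c=='t' else cs)[0]; o+=list(q-rc)
    return o
# yaw initial: x from hook toward post = mostly +x
r=least_squares(f,[.58,.11,.2],loss='soft_l1'); print('stand',r.x,np.degrees(r.x[2]),np.round(np.reshape(f(r.x),(-1,2)),1))
# ring in trough
im=cv2.imread('pics/top0.png'); ims=cv2.imread('pics/side0.png')
def seg(im,roi,vmin):
    y0,y1,x0,x1=roi; h=cv2.cvtColor(im[y0:y1,x0:x1],cv2.COLOR_BGR2HSV)
    return ((h[...,1]<45)&(h[...,2]>vmin)).astype(np.float32)
roi=(174,205,384,424); m=seg(im,roi,110); 
print('\n'.join(''.join('#' if v else '.' for v in r) for r in m))
rp=np.vstack(ringpts(.03,.025,.024,.055))
def cost(v): return np.abs(hullmask('top',T(v[:2],v[2],rp),ct,roi=roi)-m).sum()
best=None
for y in np.radians(np.arange(-60,61,10)):
    b=minimize(cost,[.571,-.281,y],method='Nelder-Mead',options=dict(initial_simplex=np.array([[.571,-.281,y],[.576,-.281,y],[.571,-.276,y],[.571,-.281,y+.1]])))
    if best is None or b.fun<best.fun: best=b
print('large top',best.x,np.degrees(best.x[2]),best.fun,m.sum())
for t in('large','sleeve'):pass
print('sil tri large',tri([ray('top',(186.6,402.3)),ray('side',(169.5,360.1))]),'sleeve',tri([ray('top',(211.7,413.7)),ray('side',(181.7,383.))]),'small',tri([ray('top',(172.8,248.9)),ray('side',(197.9,241.8))]))
print('proj side',proj('side',[best.x[0],best.x[1],.055]))
o=ctrl.get_obs();print(o['clock']);print(R.from_euler('xyz',o['orientation'],degrees=True).as_matrix().round(3))
E
```

```text
stand [0.59185388 0.11446666 0.1569766 ] 8.994096419134348 [[-1.3 -0.9]
 [-1.2  0.1]
 [ 0.5 -0.4]
 [ 1.1  0.2]
 [-0.1  0.8]
 [-0.2 -0.2]]
#########..............#################
######.................#################
#####..................#################
###.....................################
##......................################
.........................###############
.........................###############
........................################
.....................###################
...................#####################
.................#######################
...............#########################
.............###########################
..............##########################
...............#########################
...............#########################
...............############..###########
...............##########.....##########
................######........##########
................###...........##########
...............................#########
...............................#########
................................########
................................########
.................................#######
.................................#######
.................................#######
..................................######
..................................######
...................................#####
.##................................#####
large top [ 0.57885561 -0.31497367  1.95520923] 112.02523709770341 216.59375 496.0
sil tri large [ 0.56949188 -0.27607345  0.06123871] sleeve [ 0.50771698 -0.31043294  0.03472966] small [0.59581286 0.11935584 0.16561   ]
proj side [[164.31392544 365.1760186 ]]
0.95
[[ 0.    -0.97  -0.243]
 [ 0.    -0.243  0.97 ]
 [-1.    -0.     0.   ]]
```

```bash
python3 - <<'E'
from fit import *
ct=ctrl.calibration('top');cs=ctrl.calibration('side')
def go(cam,im,roi,vmin,P0,x0,cal,smax=45,show=True):
    y0,y1,a,b=roi; h=cv2.cvtColor(im[y0:y1,a:b],cv2.COLOR_BGR2HSV)
    m=((h[...,1]<smax)&(h[...,2]>vmin)).astype(np.uint8)
    k,l,st,_=cv2.connectedComponentsWithStats(m,connectivity=4); j=1+np.argmax(st[1:,4]); m=(l==j).astype(np.float32)
    if show: print('\n'.join(''.join('#' if v else '.' for v in r) for r in m))
    best=None
    for dy in(-.2,0,.2):
        s=np.array([x0]*4); s[:,2]+=dy; s[1,0]+=.006;s[2,1]+=.006;s[3,2]+=.12
        g=minimize(lambda v:np.abs(hullmask(cam,T(v[:2],v[2],P0),cal,roi=roi)-m).sum(),s[0],method='Nelder-Mead',options=dict(initial_simplex=s))
        if best is None or g.fun<best.fun:best=g
    print(cam,best.x.round(4),np.degrees(best.x[2]).round(1),best.fun,m.sum())
im=cv2.imread('pics/top0.png'); 
rp=np.vstack(ringpts(.03,.025,.024,.055))
tr=np.arctan2(-.276+.308,.571-.507); print('trough yaw',np.degrees(tr))
go('top',im,(174,205,384,424),140,rp,[.571,-.281,tr],ct)
ims=cv2.imread('pics/side0.png')
go('side',ims,(150,190,340,380),125,rp,[.571,-.281,tr],cs)
# small neck along arm
sp=np.vstack(ringpts(.024,.0195,.018,.1705))
print((T([.5919,.1145],.157,[[-.055,0,.185],[.110,0,.185]])))
E
```

```text
trough yaw 26.56505117707799
........................................
........................................
........................................
........................................
........................................
............................##..........
.........................######.........
........................#######.........
.....................###########........
...................#############........
..................##############........
.................################.......
.................################.......
.................################.......
.................################.......
.................##############.........
.................##########.............
..................#######...............
..................####..................
........................................
........................................
........................................
........................................
........................................
........................................
........................................
.....
[... 1315 characters left out ...]
.
........................................
........................................
........................................
........................................
........................................
........................................
........................................
........................................
........................................
........................................
........................................
........................................
........................................
........................................
side [ 0.6048 -0.3293  0.5963] 34.2 101.703125 89.0
[[0.53757646 0.10590043 0.185     ]
 [0.70054709 0.13169914 0.185     ]]
```

```bash
python3 - <<'E'
from fit import *
ct=ctrl.calibration('top')
im=cv2.imread('pics/top0.png')
def draw(n,im,roi,S,pls):
    y0,y1,a,b=roi; g=cv2.resize(im[y0:y1,a:b],None,fx=S,fy=S,interpolation=cv2.INTER_CUBIC)
    for P,col in pls:
        q=proj(n,P); p=np.c_[(q[:,1]-a+.5)*S,(q[:,0]-y0+.5)*S].astype(int); cv2.polylines(g,[p],False,col,1)
    return g
yaw=np.radians(23)
L=[.571,-.2825]
tc=np.array(L)-.035*np.array([np.cos(yaw),np.sin(yaw)])
box=np.array([[.075,.03,.032],[.075,-.03,.032],[-.075,-.03,.032],[-.075,.03,.032],[.075,.03,.032]])
pls=[(T(L,yaw,p),(255,0,255)) for p in ringpts(.03,.025,.024,.055)[:2]]+[(T(tc,yaw,box),(0,255,0))]
a=draw('top',im,(165,235,375,435),8,[]);b=draw('top',im,(165,235,375,435),8,pls)
cv2.imwrite('pics/t3.png',np.hstack([a[:,:400],b[:,:400]]))
ims=cv2.imread('pics/side0.png')
b=draw('side',ims,(155,210,335,405),8,pls);cv2.imwrite('pics/s3.png',b)
E
```

```text
(no output)
```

View pics/t3.png

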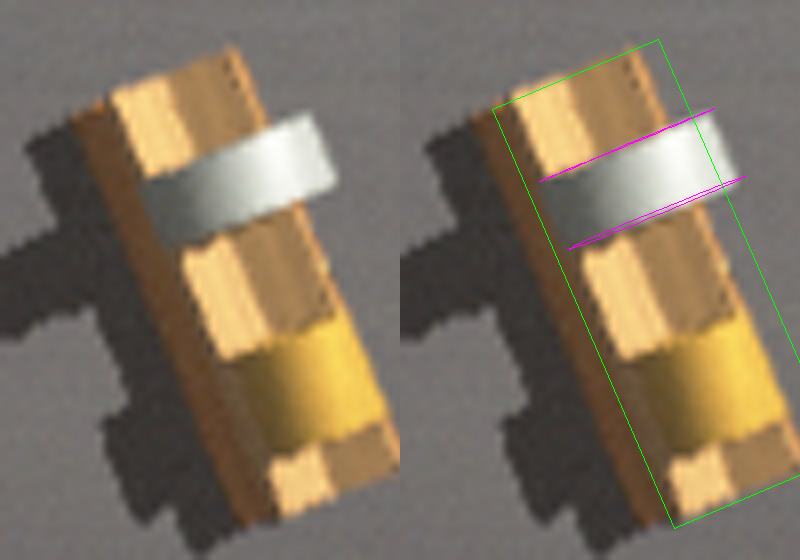

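View pics/s3.png

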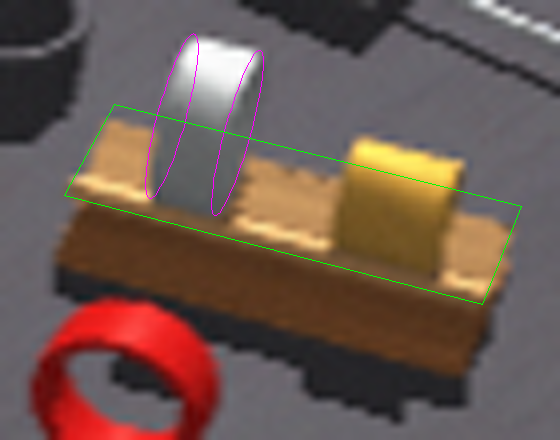

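The overlay matches the steel ring in the top view to within about 0.5 px. That gives the ring at about (0.570, -0.2815) with its axis at yaw about 22°. The stand is at (0.592, 0.1145) with yaw about 9°. I'll move above the ring.

Call:
{"name": "arm_command", "arguments": {
  "commands": [
    [[0,-0.8,0.44],-0.13],
    [[0,-0.8,0.44],-0.13],
    [[0,-0.8,0.44],-0.13],
    [[0,-0.8,0.44],-0.13],
    [[0,-0.8,0.44],-0.13],
    [[0,-0.8,0.44],-0.13],
    [[0,-0.8,0.44],-0.13],
    [[0,-0.8,0.44],-0.13],
    [[0,-0.8,0.44],-0.13],
    [[0,-0.8,0.44],-0.13],
    [[0,0,0],0],
    [[0,0,0],0]
  ],
  "gripper": 1
}}

```text
clock: 2.45
tool_pos: [0.5416, -0.2581, 0.2265]
orientation: [72.7, 90.0, -175.4]
force: [-0.3, -0.3, 0.0]
opening: 0.0874
```

```bash
cat > st.py <<'E'
from fit import *
def state(show=True):
    o=ctrl.get_obs(); M=rot(o['orientation'])
    hp=o['tool_pos']-ctrl.hold_point_z*M[:,0]
    j=np.degrees(np.arctan2(M[1,2],M[0,2]))
    if show: print('t',round(o['clock'],3),'tcp',o['tool_pos'].round(4),'grasp',hp.round(4),'jaw yaw',round(j,2),'toolx',M[:,0].round(4),'F',o['force'].round(2),'M',o['moment'].round(3),'open',round(o['opening'],4))
    return o,M,hp,j
def rows(d,M): return (M.T@np.asarray(d)/.06).round(3)
def draw(n,im,roi,S,pls,cal=None):
    y0,y1,a,b=roi; g=cv2.resize(im[y0:y1,a:b],None,fx=S,fy=S,interpolation=cv2.INTER_CUBIC)
    for P,col in pls:
        q=proj(n,P,cal); p=np.c_[(q[:,1]-a+.5)*S,(q[:,0]-y0+.5)*S].astype(int); cv2.polylines(g,[p],False,col,1)
    return g
E
python3 - <<'E'
from st import *
o,M,hp,j=state(); c=ctrl.calibration('wrist')
im=ctrl.snapshot('wrist')[:,:,::-1]
yaw=np.radians(22); L=[.570,-.2815]
pls=[(T(L,yaw,p),(255,0,255)) for p in ringpts(.03,.025,.024,.055)[:2]]
cv2.imwrite('pics/w1.png',draw('wrist',im,(0,420,0,560),1.4,pls,c))
np.savez('w1.npz',im=im,**c)
print(rows(np.array([.570,-.2815,.055])-hp,M))
E
```

```text
t 2.45 tcp [ 0.5416 -0.2581  0.2265] grasp [ 0.5416 -0.2581  0.2453] jaw yaw 111.93 toolx [-4.e-04 -0.e+00 -1.e+00] F [-0.32 -0.28  0.03] M [ 0.009  0.029 -0.02 ] open 0.0874
[ 3.171 -0.294 -0.539]
```

View pics/w1.png

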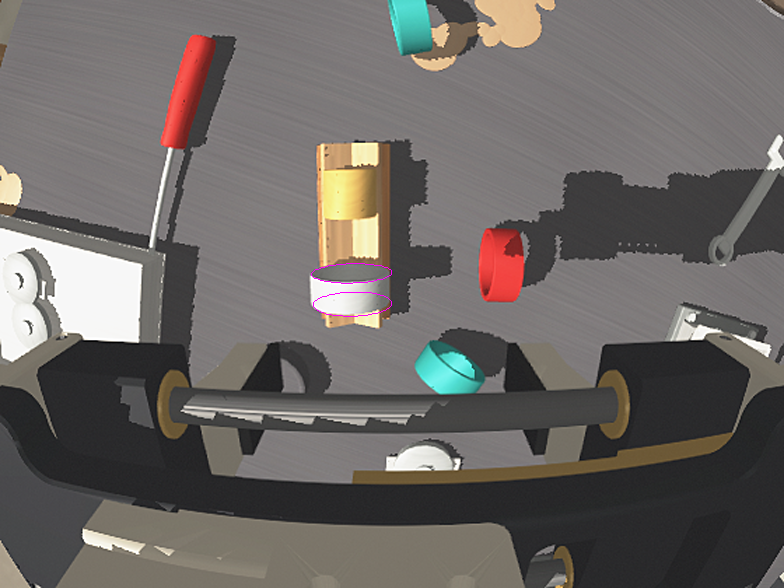

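The wrist view puts the steel ring at about (350,290) in the picture, within about 1 mm of my prediction, and the trough's axis is vertical in the image. I'll go over it, then down.

Call:
{"name": "arm_command", "arguments": {
  "commands": [
    [[0,-0.15,-0.27],0],
    [[0,-0.15,-0.27],0],
    [[0.5,0,0],0],
    [[0.5,0,0],0],
    [[0.5,0,0],0],
    [[0.5,0,0],0],
    [[0.4,0,0],0],
    [[0.3,0,0],0],
    [[0.2,0,0],0],
    [[0.1,0,0],0],
    [[0,0,0],0]
  ]
}}

```text
clock: 3.88
tool_pos: [0.5706, -0.2817, 0.0467]
orientation: [-158.4, 90.0, -46.5]
force: [-0.2, -1.1, 0.5]
opening: 0.0875
```

```bash
python3 - <<'E'
from st import *
o,M,hp,j=state(); c=ctrl.calibration('wrist')
im=ctrl.snapshot('wrist')[:,:,::-1]
yaw=np.radians(22); L=[.570,-.2815]
pls=[(T(L,yaw,p),(255,0,255)) for p in ringpts(.03,.025,.024,.055)[:2]]
cv2.imwrite('pics/w2.png',draw('wrist',im,(0,420,0,560),1.4,pls,c))
print(rows(np.array([.570,-.2815,.055])-hp,M))
E
```

```text
t 3.875 tcp [ 0.5706 -0.2817  0.0467] grasp [ 0.5706 -0.2817  0.0655] jaw yaw 111.88 toolx [ 1.e-04 -1.e-04 -1.e+00] F [-0.21 -1.12  0.5 ] M [-0.037 -0.016  0.018] open 0.0875
[0.174 0.007 0.007]
```

View pics/w2.png

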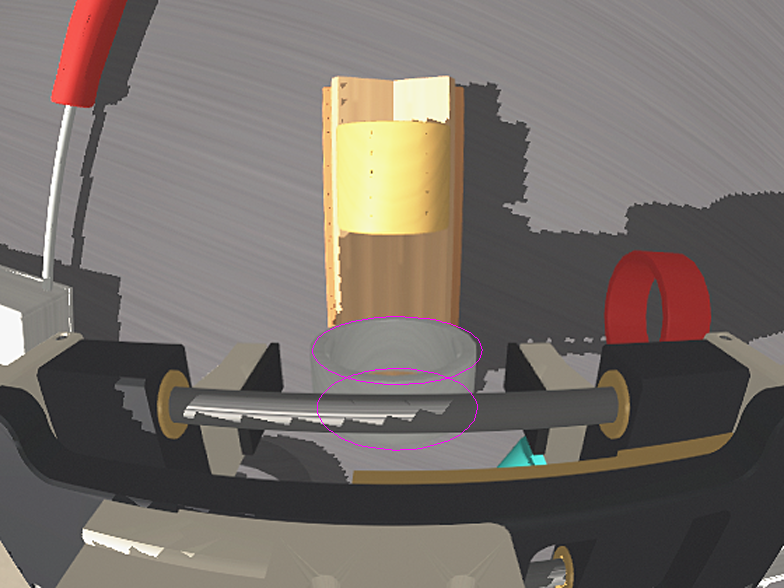

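The ring is centred between the fingers: its middle is at column 393 and the fingers' middle is at about 393. I'll go down the last 10 mm and grip.

Call:
{"name": "arm_command", "arguments": {
  "commands": [
    [[0.1,0,0],0],
    [[0.07,0,0],0],
    [[0,0,0],0]
  ]
}}

```text
clock: 4.3
tool_pos: [0.5702, -0.2815, 0.036]
orientation: [56.3, 90.0, 168.2]
force: [-0.9, -0.0, 0.3]
opening: 0.0874
```

Call:
{"name": "arm_command", "arguments": {
  "commands": [
    [[0,0,0],0],
    [[0,0,0],0],
    [[0,0,0],0],
    [[0,0,0],0],
    [[0,0,0],0],
    [[0,0,0],0]
  ],
  "gripper": 0
}}

```text
clock: 5.05
tool_pos: [0.5706, -0.2818, 0.0365]
orientation: [-147.6, 90.0, -35.7]
force: [0.1, -1.9, 0.8]
opening: 0.06
```

```bash
python3 -c "
from st import *
state()"
```

```text
t 5.05 tcp [ 0.5706 -0.2818  0.0365] grasp [ 0.5706 -0.2818  0.0553] jaw yaw 111.89 toolx [ 3.e-04 -2.e-04 -1.e+00] F [ 0.14 -1.86  0.83] M [-0.434 -0.094  0.   ] open 0.06
```

The grip holds at a 60 mm opening, which matches the ring's diameter. I'll lift, then turn to the stand's yaw.

Call:
{"name": "arm_command", "arguments": {
  "commands": [
    [[-0.15,0,0],0],
    [[-0.3,0,0],0],
    [[-0.45,0,0],0],
    [[-0.6,0,0],0.35],
    [[-0.6,0,0],0.45],
    [[-0.6,0,0],0.45],
    [[-0.4,0,0],0.45],
    [[-0.2,0,0],0.45],
    [[0,0,0],0],
    [[0,0,0],0]
  ]
}}

```text
clock: 6.3
tool_pos: [0.5701, -0.2814, 0.2343]
orientation: [24.0, 90.0, 123.1]
force: [0.1, -0.4, -1.7]
opening: 0.0601
```

```bash
python3 - <<'E'
from st import *
o,M,hp,j=state()
S=np.array([.592,.1145]);y=np.radians(9)
print(rows(np.r_[T(S,y,[[-.125,0,0]])[0,:2],.25]-hp,M))
E
```

```text
t 6.3 tcp [ 0.5701 -0.2814  0.2343] grasp [ 0.5701 -0.2814  0.2531] jaw yaw 99.04 toolx [-2.e-04  4.e-04 -1.e+00] F [ 0.1  -0.45 -1.7 ] M [-0.035  0.011 -0.019] open 0.0601
[0.054 0.686 6.461]
```

Call:
{"name": "arm_command", "arguments": {
  "commands": [
    [[0,0.07,0.3],0],
    [[0,0.07,0.6],0],
    [[0,0.07,0.75],0],
    [[0,0.08,0.8],0],
    [[0,0.08,0.8],0],
    [[0,0.08,0.8],0],
    [[0,0.08,0.8],0],
    [[0,0.07,0.7],0],
    [[0,0.05,0.5],0],
    [[0,0.03,0.3],0],
    [[0,0,0.1],0],
    [[0,0,0],0]
  ]
}}

```text
clock: 7.8
tool_pos: [0.4693, 0.0944, 0.2342]
orientation: [110.7, 90.0, -150.2]
force: [0.2, -0.8, -1.3]
opening: 0.0602
```

```bash
python3 - <<'E'
from st import *
o,M,hp,j=state()
S=np.array([.592,.1145]);y=np.radians(9)
for n in('top','side'):
    im=ctrl.snapshot(n)[:,:,::-1]
    arm=np.array([[-.076,0,.206],[-.055,0,.185],[.11,0,.185]])
    roi={'top':(110,240,190,310),'side':(160,260,190,320)}[n]
    pls=[(T(S,y,arm),(0,255,0))]+[(T(hp[:2],np.radians(j-90),p),(255,0,255)) for p in ringpts(.03,.025,.024,hp[2])[:2]]
    pl=np.array([[.125,.065,.012],[.125,-.065,.012],[-.125,-.065,.012],[-.125,.065,.012],[.125,.065,.012]])
    pls+= [(T(S,y,pl),(255,255,0))]
    cv2.imwrite(f'pics/{n}4.png',draw(n,im,roi,6 if n=='side' else 4.5,pls))
    cv2.imwrite(f'pics/{n}4raw.png',im)
E
```

```text
t 7.8 tcp [0.4693 0.0944 0.2342] grasp [0.4693 0.0944 0.253 ] jaw yaw 99.05 toolx [-4.e-04 -2.e-04 -1.e+00] F [ 0.19 -0.84 -1.27] M [ 0.003 -0.023 -0.034] open 0.0602
```

View pics/top4.png

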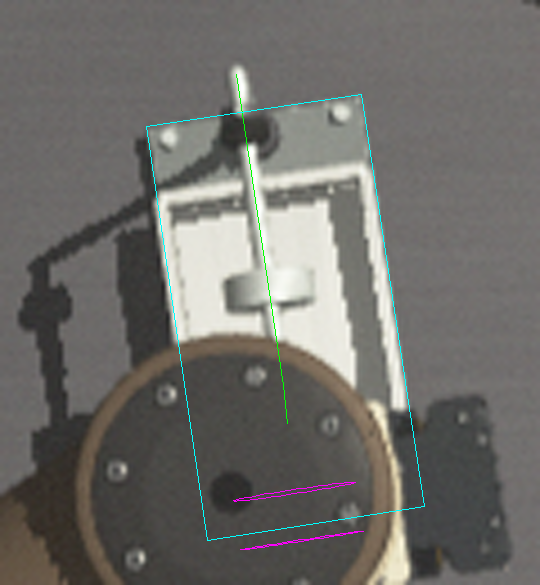

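View pics/side4.png

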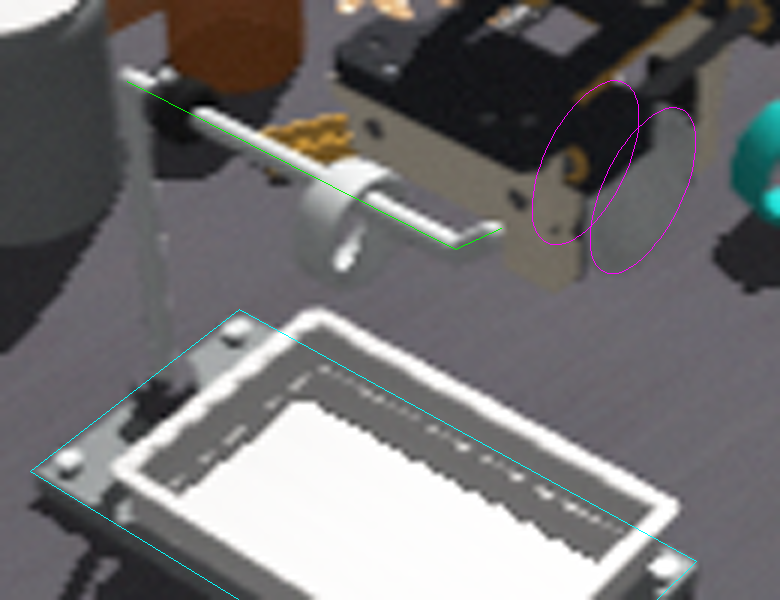

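The overlays fit the arm, the plate and the held ring to within 1 px or so. The small neck is at about stand x = 0. I'll go down to centre height 0.192 in front of the hook, which leaves about 9 mm clearance above and below the upturned end.

Call:
{"name": "arm_command", "arguments": {
  "commands": [
    [[0.2,0,0],0],
    [[0.4,0,0],0],
    [[0.3,0,0],0],
    [[0.12,0,0],0],
    [[0,0,0],0],
    [[0,0,0],0]
  ]
}}

```text
clock: 8.65
tool_pos: [0.4702, 0.0944, 0.1737]
orientation: [-76.3, 89.9, 22.7]
force: [-0.5, 0.2, -1.7]
opening: 0.0599
```

```bash
python3 - <<'E'
from st import *
o,M,hp,j=state()
S=np.array([.592,.1145]);y=np.radians(9)
print('stand frame',(T([0,0],-y,np.r_[hp[:2]-S,hp[2]])).round(4))
n='side'
im=ctrl.snapshot(n)[:,:,::-1]
pls=[(T(hp[:2],np.radians(j-90),p),(255,0,255)) for p in ringpts(.03,.025,.024,hp[2])[:2]]
cv2.imwrite('pics/side5.png',draw(n,im,(160,260,190,320),6,pls))
E
```

```text
t 8.65 tcp [0.4702 0.0944 0.1737] grasp [0.4702 0.0943 0.1925] jaw yaw 98.98 toolx [ 9.e-04  4.e-04 -1.e+00] F [-0.54  0.16 -1.71] M [ 0.026 -0.006  0.002] open 0.0599
stand frame [[-0.1235 -0.0008  0.1925]]
```

View pics/side5.png

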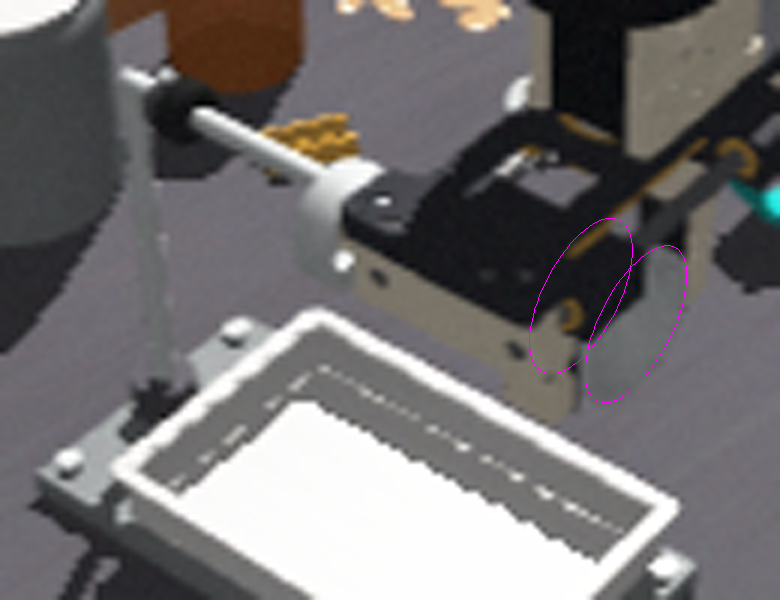

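Call:
{"name": "arm_command", "arguments": {
  "commands": [
    [[0,-0.1,0],0],
    [[0,-0.15,0],0],
    [[0,-0.2,0],0],
    [[0,-0.15,0],0],
    [[0,-0.1,0],0],
    [[0,0,0],0]
  ]
}}

```text
clock: 9.45
tool_pos: [0.5115, 0.1008, 0.1728]
orientation: [113.2, 90.0, -147.9]
force: [-2.0, -0.1, -0.8]
opening: 0.0599
```

```bash
cat > ck.py <<'E'
from st import *
o,M,hp,j=state()
S=np.array([.592,.1145]);y=np.radians(9)
F=T([0,0],-y,o['force'])[0]
print('stand frame',(T([0,0],-y,np.r_[hp[:2]-S,hp[2]])).round(4),'F stand',F.round(2))
E
python3 ck.py; python3 - <<'E'
from st import *
im=ctrl.snapshot('side')[:,:,::-1]
cv2.imwrite('pics/side6.png',draw('side',im,(160,260,190,320),6,[]))
im=ctrl.snapshot('wrist')[:,:,::-1]
cv2.imwrite('pics/w6.png',im)
E
```

```text
t 9.45 tcp [0.5115 0.1008 0.1728] grasp [0.5115 0.1008 0.1916] jaw yaw 98.97 toolx [-5.e-04 -3.e-04 -1.e+00] F [-1.97 -0.11 -0.79] M [ 0.002  0.007 -0.023] open 0.0599
stand frame [[-0.0816 -0.0009  0.1916]] F stand [-1.96  0.2  -0.79]
```

View pics/side6.png

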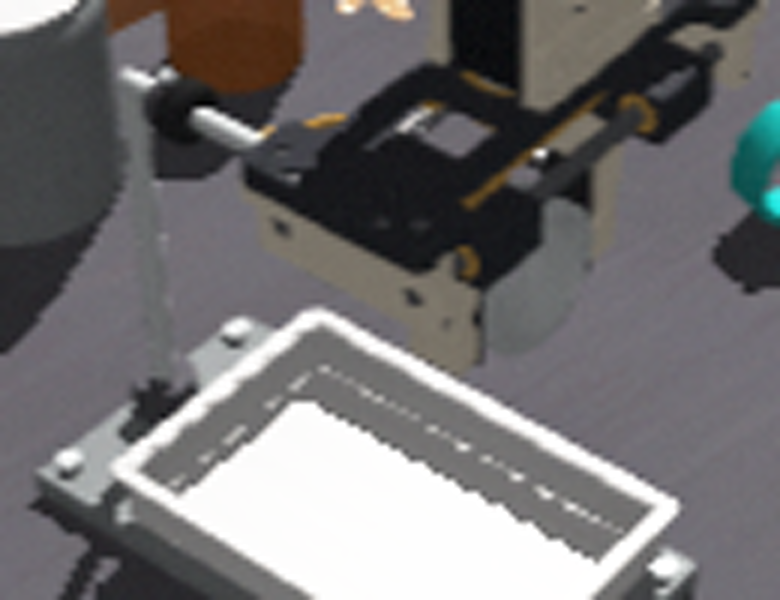

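View pics/w6.png

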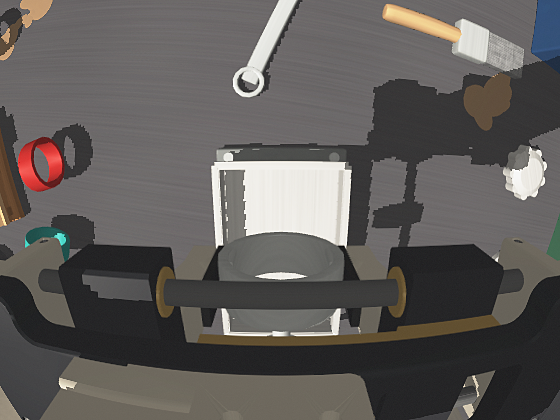

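Call:
{"name": "arm_command", "arguments": {
  "commands": [
    [[0,-0.1,0],0],
    [[0,-0.1,0],0],
    [[0,-0.05,0],0],
    [[0,0,0],0]
  ]
}}

```text
clock: 10.05
tool_pos: [0.5262, 0.1032, 0.173]
orientation: [113.8, 90.0, -147.3]
force: [-0.0, 1.1, -0.4]
opening: 0.0599
```

```bash
python3 ck.py
```

```text
t 10.05 tcp [0.5262 0.1032 0.173 ] grasp [0.5262 0.1032 0.1918] jaw yaw 98.97 toolx [-2.e-04 -2.e-04 -1.e+00] F [-0.02  1.08 -0.41] M [ 0.01  -0.007 -0.048] open 0.0599
stand frame [[-0.0667 -0.0009  0.1918]] F stand [ 0.15  1.06 -0.41]
```

Call:
{"name": "arm_command", "arguments": {
  "commands": [
    [[0,-0.12,0],0],
    [[0,-0.12,0],0],
    [[0,-0.12,0],0],
    [[0,-0.09,0],0],
    [[0,0,0],0]
  ]
}}

```text
clock: 10.68
tool_pos: [0.553, 0.1074, 0.1729]
orientation: [114.2, 90.0, -146.9]
force: [-0.4, -0.6, -1.6]
opening: 0.06
```

```bash
python3 ck.py;  python3 - <<'E'
from st import *
im=ctrl.snapshot('side')[:,:,::-1]
cv2.imwrite('pics/side7.png',draw('side',im,(160,260,190,320),6,[]))
im=ctrl.snapshot('top')[:,:,::-1]
cv2.imwrite('pics/t7.png',draw('top',im,(110,240,190,310),4.5,[]))
E
```

```text
t 10.675 tcp [0.553  0.1074 0.1729] grasp [0.553  0.1074 0.1917] jaw yaw 98.97 toolx [-3.e-04 -2.e-04 -1.e+00] F [-0.39 -0.58 -1.59] M [-0.007  0.079  0.047] open 0.06
stand frame [[-0.0396 -0.0009  0.1917]] F stand [-0.48 -0.52 -1.59]
```

View pics/side7.png

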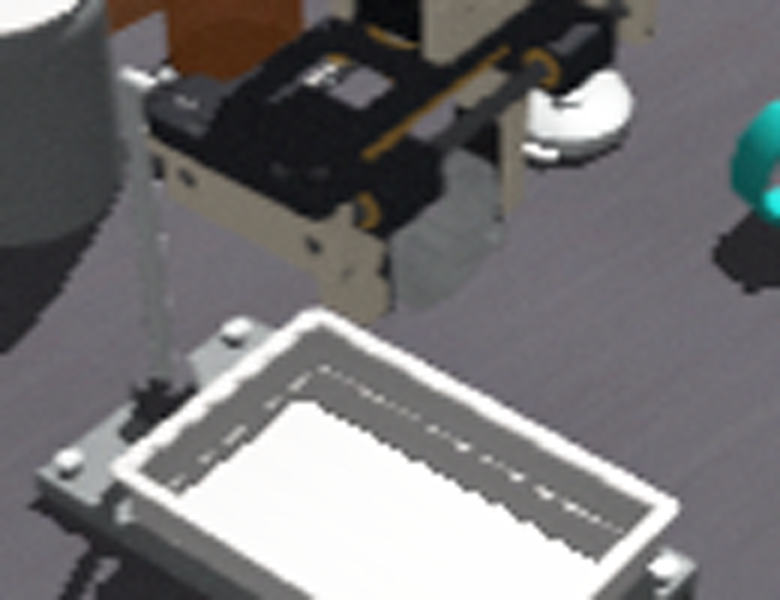

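View pics/t7.png

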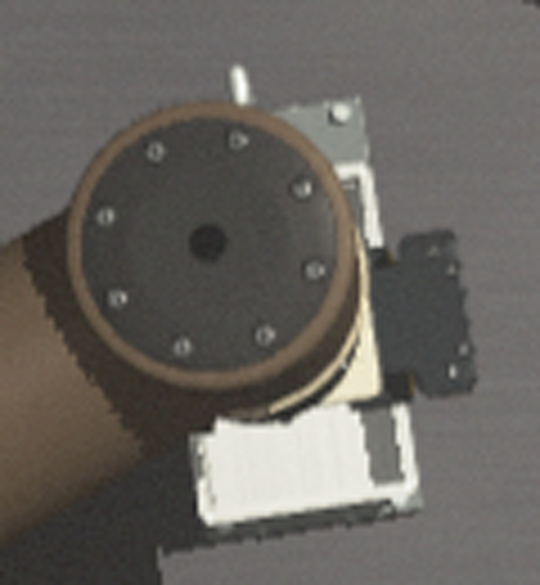

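Call:
{"name": "arm_command", "arguments": {
  "commands": [
    [[0.1,0,0],0],
    [[0.12,0,0],0],
    [[0.1,0,0],0],
    [[0.06,0,0],0],
    [[0,0,0],0],
    [[0,0,0],0]
  ]
}}

```text
clock: 11.52
tool_pos: [0.5529, 0.1074, 0.1506]
orientation: [-84.7, 90.0, 14.3]
force: [0.1, 0.1, -1.1]
opening: 0.06
```

```bash
python3 ck.py
```

```text
t 11.525 tcp [0.5529 0.1074 0.1506] grasp [0.5529 0.1074 0.1694] jaw yaw 98.99 toolx [ 4.e-04  1.e-04 -1.e+00] F [ 0.13  0.15 -1.08] M [0.019 0.011 0.03 ] open 0.06
stand frame [[-0.0397 -0.0009  0.1694]] F stand [ 0.15  0.13 -1.08]
```

Call:
{"name": "arm_command", "arguments": {
  "commands": [
    [[0.025,0,0],0],
    [[0.015,0,0],0],
    [[0,0,0],0],
    [[0,0,0],0]
  ]
}}

```text
clock: 12.02
tool_pos: [0.5527, 0.1074, 0.148]
orientation: [178.1, 90.0, -82.9]
force: [0.1, -0.8, -1.2]
opening: 0.0599
```

```bash
python3 ck.py
```

```text
t 12.025 tcp [0.5527 0.1074 0.148 ] grasp [0.5527 0.1074 0.1668] jaw yaw 98.98 toolx [ 0. -0. -1.] F [ 0.14 -0.79 -1.17] M [0.005 0.067 0.038] open 0.0599
stand frame [[-0.0399 -0.0009  0.1668]] F stand [ 0.01 -0.81 -1.17]
```

Call:
{"name": "arm_command", "arguments": {
  "commands": [
    [[0.01,0,0],0],
    [[0,0,0],0],
    [[0,0,0],0]
  ]
}}

```text
clock: 12.4
tool_pos: [0.5527, 0.1074, 0.1474]
orientation: [-106.7, 90.0, -7.7]
force: [-0.2, 0.8, -0.4]
opening: 0.0595
```

Call:
{"name": "arm_command", "arguments": {
  "commands": [
    [[0.01,0,0],0],
    [[0,0,0],0],
    [[0,0,0],0]
  ]
}}

```text
clock: 12.78
tool_pos: [0.5528, 0.1074, 0.1469]
orientation: [-86.7, 90.0, 12.3]
force: [0.0, 0.5, -0.8]
opening: 0.0599
```

```bash
python3 ck.py
```

```text
t 12.775 tcp [0.5528 0.1074 0.1469] grasp [0.5528 0.1074 0.1657] jaw yaw 98.98 toolx [ 2.e-04  0.e+00 -1.e+00] F [ 0.01  0.53 -0.76] M [-0.051  0.042 -0.011] open 0.0599
stand frame [[-0.0398 -0.0009  0.1657]] F stand [ 0.09  0.52 -0.76]
```

```bash
python3 - <<'E'
from st import *
S=np.array([.592,.1145]);y=np.radians(9)
def sx(n,rc,z):
    P=atz(n,rc,z); return T([0,0],-y,np.r_[P[:2]-S,z]).round(4)
im=cv2.imread('pics/top4raw.png'); ims=cv2.imread('pics/side4raw.png')
a=draw('top',im,(120,190,225,275),8,[]);b=draw('side',ims,(160,210,190,260),8,[])
cv2.imwrite('pics/a8.png',a[:, :400]);cv2.imwrite('pics/b8.png',b)
for x in (.02,.04,.06,.08): print(x,proj('top',T(S,y,[[x,0,.185],[x,0,.198],[x,0,.1945]])).round(1).tolist(),proj('side',T(S,y,[[x,0,.185],[x,0,.198]])).round(1).tolist())
E
```

```text
0.02 [[163.6, 247.7], [162.8, 247.4], [163.0, 247.5]] [[187.9, 239.6], [183.3, 239.3]]
0.04 [[155.2, 246.5], [154.4, 246.1], [154.6, 246.2]] [[184.5, 233.0], [179.9, 232.6]]
0.06 [[146.9, 245.2], [145.9, 244.8], [146.2, 244.9]] [[181.1, 226.5], [176.6, 226.1]]
0.08 [[138.5, 244.0], [137.5, 243.6], [137.7, 243.7]] [[177.8, 220.1], [173.3, 219.7]]
```

View pics/a8.png

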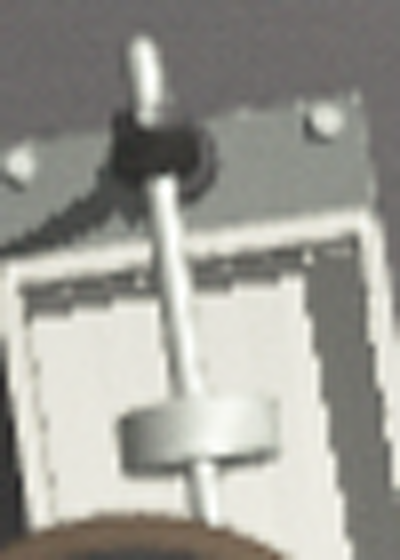

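View pics/b8.png

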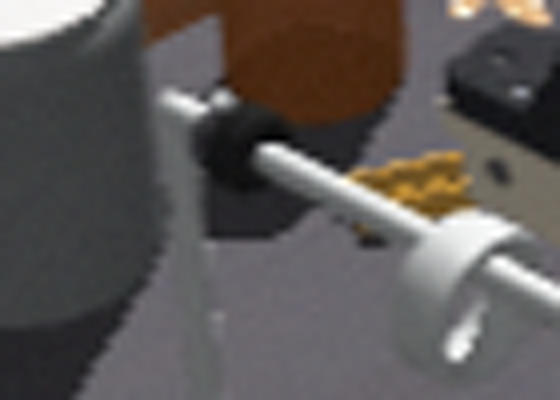

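The views put the buffer's front at about stand x = 0.071 and the small neck's centre at about -0.005. First touch should then come with the large centre at about -0.026, and the seat at about +0.041. I'll approach gently.

Call:
{"name": "arm_command", "arguments": {
  "commands": [
    [[0,-0.04,0],0],
    [[0,-0.05,0],0],
    [[0,-0.04,0],0],
    [[0,-0.02,0],0],
    [[0,-0.015,0],0],
    [[0,-0.015,0],0],
    [[0,-0.015,0],0],
    [[0,-0.015,0],0],
    [[0,-0.015,0],0],
    [[0,-0.015,0],0],
    [[0,-0.015,0],0],
    [[0,-0.015,0],0]
  ]
}}

```text
clock: 14.28
tool_pos: [0.5688, 0.1099, 0.1468]
orientation: [35.2, 90.0, 134.1]
force: [-1.6, -0.0, 3.1]
opening: 0.0597
```

```bash
python3 ck.py
```

```text
t 14.275 tcp [0.5688 0.1099 0.1468] grasp [0.5688 0.1099 0.1656] jaw yaw 98.98 toolx [-0.  0. -1.] F [-1.55 -0.04  3.07] M [-0.113  0.685  0.003] open 0.0597
stand frame [[-0.0237 -0.0009  0.1656]] F stand [-1.54  0.2   3.07]
```

Call:
{"name": "arm_command", "arguments": {
  "commands": [
    [[0,0,0],0],
    [[0,0,0],0]
  ]
}}

```text
clock: 14.52
tool_pos: [0.5688, 0.11, 0.1468]
orientation: [-79.6, 90.0, 19.3]
force: [-1.9, -0.1, 2.4]
opening: 0.0598
```

```bash
python3 ck.py; python3 - <<'E'
from st import *
im=ctrl.snapshot('wrist')[:,:,::-1]
cv2.imwrite('pics/w8.png',im)
im=ctrl.snapshot('side')[:,:,::-1]
cv2.imwrite('pics/side8.png',draw('side',im,(160,260,190,320),6,[]))
E
python3 ck.py
```

```text
t 14.525 tcp [0.5688 0.11   0.1468] grasp [0.5688 0.11   0.1656] jaw yaw 98.99 toolx [ 2.e-04  1.e-04 -1.e+00] F [-1.89 -0.12  2.44] M [-0.141  0.435 -0.02 ] open 0.0598
stand frame [[-0.0236 -0.0009  0.1656]] F stand [-1.88  0.18  2.44]
t 14.625 tcp [0.5688 0.1099 0.1468] grasp [0.5688 0.1099 0.1656] jaw yaw 98.98 toolx [ 2.e-04  1.e-04 -1.e+00] F [-0.81 -0.08  2.34] M [-0.113  0.396 -0.043] open 0.0601
stand frame [[-0.0236 -0.0009  0.1656]] F stand [-0.81  0.05  2.34]
```

View pics/side8.png

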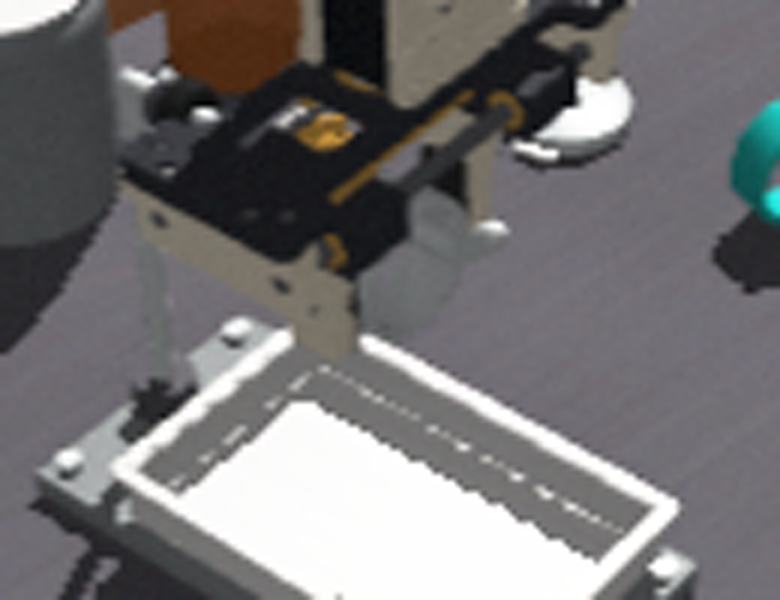

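View pics/w8.png

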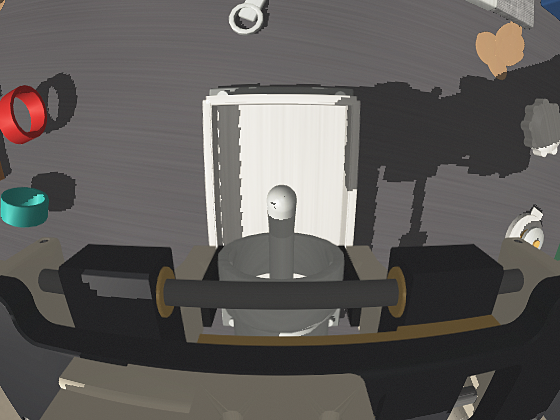

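The wrist view shows the arm passing through the ring, with its tip at about (281,200). The arm carries about 3.5 N upward, so I'll ease up 0.6 mm.

Call:
{"name": "arm_command", "arguments": {
  "commands": [
    [[-0.01,0,0],0],
    [[0,0,0],0],
    [[0,0,0],0]
  ]
}}

```text
clock: 15.0
tool_pos: [0.5686, 0.1099, 0.1471]
orientation: [88.9, 90.0, -172.1]
force: [-0.2, -0.4, -0.3]
opening: 0.06
```

```bash
python3 ck.py
```

```text
t 15.0 tcp [0.5686 0.1099 0.1471] grasp [0.5686 0.1099 0.1659] jaw yaw 98.98 toolx [-3.e-04 -0.e+00 -1.e+00] F [-0.22 -0.41 -0.31] M [ 0.059  0.012 -0.001] open 0.06
stand frame [[-0.0238 -0.0009  0.1659]] F stand [-0.29 -0.37 -0.31]
```

Call:
{"name": "arm_command", "arguments": {
  "commands": [
    [[-0.006,0,0],0],
    [[0,-0.01,0],0],
    [[0,-0.015,0],0],
    [[0,-0.015,0],0],
    [[0,-0.02,0],0],
    [[0,-0.02,0],0],
    [[0,-0.02,0],0],
    [[0,-0.02,0],0],
    [[0,-0.02,0],0],
    [[0,-0.02,0],0]
  ]
}}

```text
clock: 16.25
tool_pos: [0.5783, 0.1114, 0.1477]
orientation: [67.4, 90.0, 166.4]
force: [0.3, 0.3, -1.3]
opening: 0.0601
```

```bash
python3 ck.py
```

```text
t 16.25 tcp [0.5783 0.1114 0.1477] grasp [0.5783 0.1114 0.1665] jaw yaw 98.98 toolx [-0.  0. -1.] F [ 0.27  0.29 -1.29] M [-0.068  0.114 -0.023] open 0.0601
stand frame [[-0.0141 -0.0009  0.1665]] F stand [ 0.32  0.24 -1.29]
```

Call:
{"name": "arm_command", "arguments": {
  "commands": [
    [[0,-0.025,0],0],
    [[0,-0.025,0],0],
    [[0,-0.025,0],0],
    [[0,-0.025,0],0],
    [[0,-0.025,0],0],
    [[0,-0.025,0],0],
    [[0,-0.025,0],0],
    [[0,-0.025,0],0],
    [[0,-0.025,0],0],
    [[0,-0.025,0],0],
    [[0,-0.025,0],0],
    [[0,-0.025,0],0]
  ]
}}

```text
clock: 17.75
tool_pos: [0.5961, 0.1142, 0.1477]
orientation: [146.0, 90.0, -115.0]
force: [0.1, -0.7, -1.0]
opening: 0.06
```

```bash
python3 ck.py; python3 - <<'E'
from st import *
im=ctrl.snapshot('wrist')[:,:,::-1]
cv2.imwrite('pics/w9.png',im)
im=ctrl.snapshot('side')[:,:,::-1]
cv2.imwrite('pics/side9.png',draw('side',im,(160,260,170,300),6,[]))
E
```

```text
t 17.75 tcp [0.5961 0.1142 0.1477] grasp [0.5961 0.1142 0.1665] jaw yaw 98.98 toolx [-0. -0. -1.] F [ 0.15 -0.74 -0.98] M [-0.017  0.144  0.05 ] open 0.06
stand frame [[ 0.004  -0.0009  0.1665]] F stand [ 0.03 -0.75 -0.98]
```

View pics/side9.png

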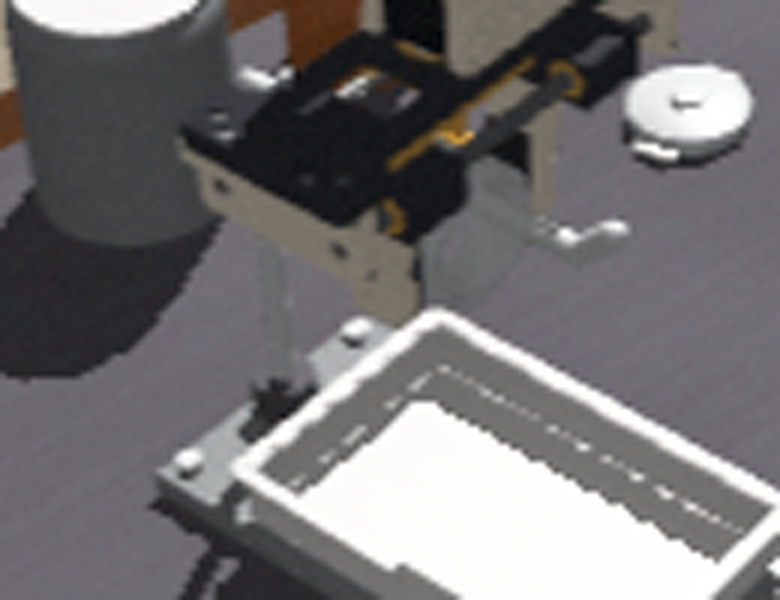

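View pics/w9.png

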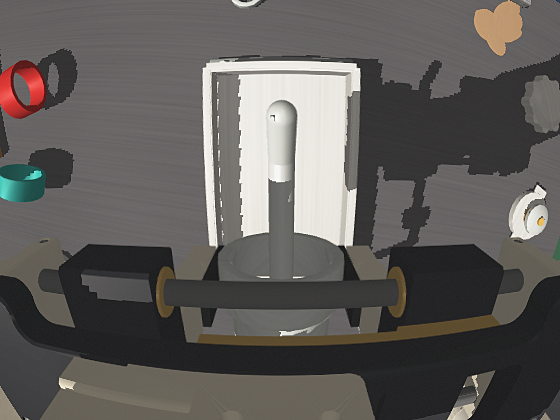

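Call:
{"name": "arm_command", "arguments": {
  "commands": [
    [[0,-0.025,0],0],
    [[0,-0.025,0],0],
    [[0,-0.025,0],0],
    [[0,-0.025,0],0],
    [[0,-0.025,0],0],
    [[0,-0.025,0],0],
    [[0,-0.025,0],0],
    [[0,-0.025,0],0],
    [[0,-0.025,0],0],
    [[0,-0.025,0],0],
    [[0,-0.025,0],0],
    [[0,-0.025,0],0]
  ]
}}

```text
clock: 19.35
tool_pos: [0.6139, 0.1171, 0.1477]
orientation: [14.2, 90.0, 113.2]
force: [-0.3, 0.5, -1.6]
opening: 0.0601
```

```bash
python3 ck.py
```

```text
t 19.35 tcp [0.6139 0.1171 0.1477] grasp [0.6139 0.1171 0.1665] jaw yaw 98.98 toolx [-0.  0. -1.] F [-0.3   0.49 -1.57] M [-0.062  0.082 -0.015] open 0.0601
stand frame [[ 0.022  -0.0009  0.1665]] F stand [-0.22  0.54 -1.57]
```

Call:
{"name": "arm_command", "arguments": {
  "commands": [
    [[0,-0.015,0],0],
    [[0,-0.015,0],0],
    [[0,-0.015,0],0],
    [[0,-0.015,0],0],
    [[0,-0.015,0],0],
    [[0,-0.015,0],0],
    [[0,-0.015,0],0],
    [[0,-0.015,0],0],
    [[0,-0.015,0],0],
    [[0,-0.015,0],0]
  ]
}}

```text
clock: 20.6
tool_pos: [0.6227, 0.1184, 0.1477]
orientation: [122.0, 90.0, -139.0]
force: [-0.5, 0.1, -1.8]
opening: 0.0603
```

```bash
python3 ck.py
```

```text
t 20.6 tcp [0.6227 0.1184 0.1477] grasp [0.6227 0.1184 0.1665] jaw yaw 98.98 toolx [-0. -0. -1.] F [-0.46  0.08 -1.81] M [ 0.032  0.124 -0.037] open 0.0603
stand frame [[ 0.0309 -0.0009  0.1665]] F stand [-0.45  0.16 -1.81]
```

Call:
{"name": "arm_command", "arguments": {
  "commands": [
    [[0,-0.01,0],0],
    [[0,-0.01,0],0],
    [[0,-0.01,0],0],
    [[0,-0.01,0],0],
    [[0,0,0],0]
  ]
}}

```text
clock: 21.22
tool_pos: [0.6251, 0.1188, 0.1477]
orientation: [-105.2, 90.0, -6.2]
force: [-0.3, -0.3, -1.9]
opening: 0.0598
```

```bash
python3 ck.py
```

```text
t 21.225 tcp [0.6251 0.1188 0.1477] grasp [0.6251 0.1188 0.1665] jaw yaw 98.98 toolx [ 1.e-04 -0.e+00 -1.e+00] F [-0.28 -0.33 -1.85] M [0.008 0.021 0.013] open 0.0598
stand frame [[ 0.0333 -0.0009  0.1665]] F stand [-0.33 -0.28 -1.85]
```

Call:
{"name": "arm_command", "arguments": {
  "commands": [
    [[0,-0.01,0],0],
    [[0,-0.01,0],0],
    [[0,-0.01,0],0],
    [[0,0,0],0]
  ]
}}

```text
clock: 21.72
tool_pos: [0.6269, 0.1191, 0.1477]
orientation: [-87.3, 90.0, 11.6]
force: [0.4, -0.7, -2.0]
opening: 0.0596
```

```bash
python3 ck.py
```

```text
t 21.725 tcp [0.6269 0.1191 0.1477] grasp [0.6269 0.1191 0.1665] jaw yaw 98.99 toolx [ 1.e-04  0.e+00 -1.e+00] F [ 0.44 -0.75 -1.97] M [ 0.014  0.071 -0.009] open 0.0596
stand frame [[ 0.0352 -0.0009  0.1665]] F stand [ 0.32 -0.81 -1.97]
```

Call:
{"name": "arm_command", "arguments": {
  "commands": [
    [[0,-0.01,0],0],
    [[0,-0.01,0],0],
    [[0,-0.01,0],0],
    [[0,0,0],0]
  ]
}}

```text
clock: 22.22
tool_pos: [0.6287, 0.1194, 0.1477]
orientation: [-77.6, 90.0, 21.4]
force: [-0.6, 1.1, -1.0]
opening: 0.06
```

```bash
python3 ck.py
```

```text
t 22.225 tcp [0.6287 0.1194 0.1477] grasp [0.6287 0.1194 0.1665] jaw yaw 98.98 toolx [ 1.e-04  0.e+00 -1.e+00] F [-0.62  1.09 -1.05] M [-0.012  0.046 -0.01 ] open 0.06
stand frame [[ 0.037  -0.0009  0.1665]] F stand [-0.44  1.18 -1.05]
```

Call:
{"name": "arm_command", "arguments": {
  "commands": [
    [[0,-0.01,0],0],
    [[0,-0.01,0],0],
    [[0,-0.01,0],0],
    [[0,0,0],0]
  ]
}}

```text
clock: 22.72
tool_pos: [0.6304, 0.1197, 0.1477]
orientation: [-99.6, 90.0, -0.6]
force: [0.2, 0.5, -0.9]
opening: 0.0601
```

```bash
python3 ck.py
```

```text
t 22.725 tcp [0.6304 0.1197 0.1477] grasp [0.6304 0.1197 0.1665] jaw yaw 98.98 toolx [ 1.e-04 -0.e+00 -1.e+00] F [ 0.25  0.48 -0.89] M [ 0.013  0.087 -0.037] open 0.0601
stand frame [[ 0.0388 -0.0009  0.1665]] F stand [ 0.32  0.44 -0.89]
```

Call:
{"name": "arm_command", "arguments": {
  "commands": [
    [[0,-0.01,0],0],
    [[0,-0.01,0],0],
    [[0,-0.01,0],0],
    [[0,0,0],0]
  ]
}}

```text
clock: 23.22
tool_pos: [0.6322, 0.1199, 0.1477]
orientation: [-94.2, 90.0, 4.7]
force: [0.6, -0.5, -2.2]
opening: 0.06
```

```bash
python3 ck.py;  python3 - <<'E'
from st import *
im=ctrl.snapshot('side')[:,:,::-1]
cv2.imwrite('pics/side10.png',draw('side',im,(160,260,170,300),6,[]))
im=ctrl.snapshot('wrist')[:,:,::-1]
cv2.imwrite('pics/w10.png',im)
E
```

```text
t 23.225 tcp [0.6322 0.1199 0.1477] grasp [0.6322 0.1199 0.1665] jaw yaw 98.98 toolx [ 0.  0. -1.] F [ 0.6  -0.5  -2.25] M [ 0.016  0.071 -0.025] open 0.06
stand frame [[ 0.0405 -0.0009  0.1665]] F stand [ 0.52 -0.59 -2.25]
```

View pics/side10.png

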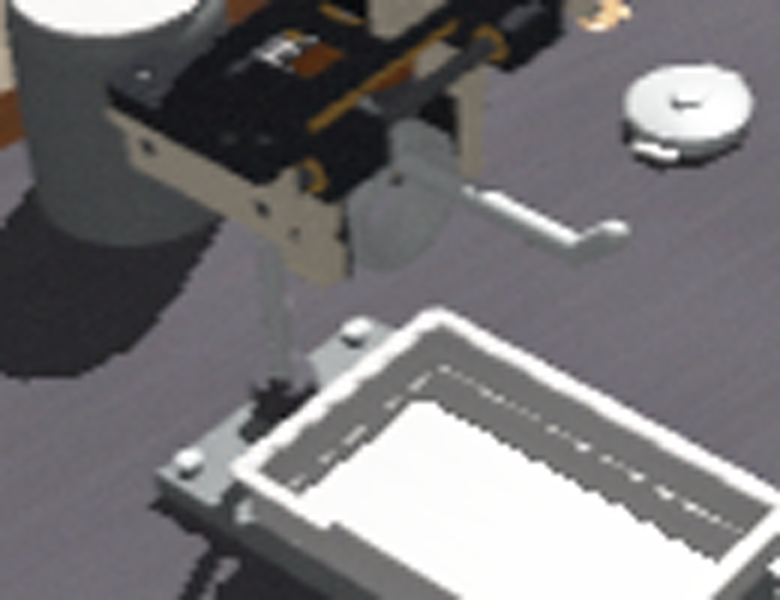

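View pics/w10.png

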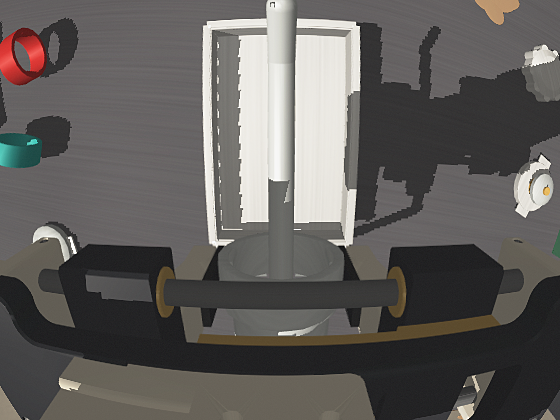

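Call:
{"name": "arm_command", "arguments": {
  "commands": [
    [[0,-0.01,0],0],
    [[0,-0.01,0],0],
    [[0,0,0],0]
  ]
}}

```text
clock: 23.7
tool_pos: [0.6334, 0.1201, 0.1477]
orientation: [-55.8, 90.0, 43.2]
force: [-1.2, 0.3, -1.0]
opening: 0.0601
```

```bash
python3 ck.py
```

```text
t 23.7 tcp [0.6334 0.1201 0.1477] grasp [0.6334 0.1201 0.1665] jaw yaw 98.98 toolx [ 0.  0. -1.] F [-1.21  0.26 -1.02] M [ 0.035  0.042 -0.019] open 0.0601
stand frame [[ 0.0417 -0.0009  0.1665]] F stand [-1.15  0.45 -1.02]
```

Call:
{"name": "arm_command", "arguments": {
  "commands": [
    [[0,-0.01,0],0],
    [[0,-0.01,0],0],
    [[0,0,0],0]
  ]
}}

```text
clock: 24.08
tool_pos: [0.6346, 0.1203, 0.1477]
orientation: [173.1, 90.0, -87.9]
force: [-0.3, 0.3, -0.7]
opening: 0.0602
```

```bash
python3 ck.py
```

```text
t 24.075 tcp [0.6346 0.1203 0.1477] grasp [0.6346 0.1203 0.1665] jaw yaw 98.98 toolx [ 0. -0. -1.] F [-0.27  0.33 -0.68] M [-0.018  0.085 -0.023] open 0.0602
stand frame [[ 0.0429 -0.0009  0.1665]] F stand [-0.21  0.37 -0.68]
```

Call:
{"name": "arm_command", "arguments": {
  "commands": [
    [[0,-0.01,0],0],
    [[0,-0.01,0],0],
    [[0,0,0],0]
  ]
}}

```text
clock: 24.45
tool_pos: [0.6353, 0.1204, 0.1475]
orientation: [95.3, 90.0, -165.8]
force: [-1.5, -0.5, -1.3]
opening: 0.0598
```

```bash
python3 ck.py
```

```text
t 24.45 tcp [0.6353 0.1204 0.1475] grasp [0.6353 0.1204 0.1663] jaw yaw 98.98 toolx [-8.e-04 -2.e-04 -1.e+00] F [-1.5  -0.47 -1.31] M [-0.023  0.821  0.004] open 0.0598
stand frame [[ 0.0437 -0.001   0.1663]] F stand [-1.56 -0.23 -1.31]
```

Call:
{"name": "arm_command", "arguments": {
  "commands": [
    [[0,0,0],0],
    [[0,0,0],0]
  ]
}}

```text
clock: 24.7
tool_pos: [0.6354, 0.1204, 0.1476]
orientation: [94.7, 90.0, -166.3]
force: [-2.4, -0.7, -1.4]
opening: 0.0601
```

```bash
python3 ck.py; python3 -c "
from st import *
ctrl.snapshot('side')"; python3 ck.py
```

```text
t 24.7 tcp [0.6354 0.1204 0.1476] grasp [0.6354 0.1204 0.1664] jaw yaw 98.98 toolx [-5.e-04 -1.e-04 -1.e+00] F [-2.45 -0.69 -1.41] M [-0.035  0.905  0.03 ] open 0.0601
stand frame [[ 0.0438 -0.0009  0.1664]] F stand [-2.52 -0.3  -1.41]
t 24.75 tcp [0.6355 0.1204 0.1476] grasp [0.6355 0.1204 0.1664] jaw yaw 98.98 toolx [-4.e-04 -1.e-04 -1.e+00] F [-2.65  0.57 -1.56] M [-0.038  0.881 -0.003] open 0.0599
stand frame [[ 0.0439 -0.001   0.1664]] F stand [-2.53  0.98 -1.56]
```

Call:
{"name": "arm_command", "arguments": {
  "commands": [
    [[0,-0.008,0],0],
    [[0,0,0],0],
    [[0,0,0],0]
  ]
}}

```text
clock: 25.12
tool_pos: [0.6358, 0.1205, 0.1475]
orientation: [96.3, 90.0, -164.7]
force: [-4.1, -0.8, -1.8]
opening: 0.0598
```

```bash
python3 ck.py; python3 -c "
from st import *
ctrl.snapshot('side')"; python3 ck.py
```

```text
t 25.125 tcp [0.6358 0.1205 0.1475] grasp [0.6359 0.1205 0.1663] jaw yaw 98.98 toolx [-6.e-04 -2.e-04 -1.e+00] F [-4.12 -0.82 -1.8 ] M [-0.105  1.397  0.035] open 0.0598
stand frame [[ 0.0443 -0.001   0.1663]] F stand [-4.2  -0.16 -1.8 ]
t 25.175 tcp [0.6359 0.1205 0.1475] grasp [0.6359 0.1205 0.1663] jaw yaw 98.98 toolx [-6.e-04 -2.e-04 -1.e+00] F [-4.26  0.55 -2.34] M [-0.099  1.335  0.085] open 0.0602
stand frame [[ 0.0443 -0.001   0.1663]] F stand [-4.12  1.21 -2.34]
```

Call:
{"name": "arm_command", "arguments": {
  "commands": [
    [[0,-0.008,0],0],
    [[0,-0.004,0],0],
    [[0,0,0],0],
    [[0,0,0],0],
    [[0,0,0],0]
  ]
}}

```text
clock: 25.8
tool_pos: [0.6363, 0.1205, 0.1474]
orientation: [94.8, 89.9, -166.2]
force: [-5.2, -0.2, -1.9]
opening: 0.0601
```

```bash
python3 ck.py; python3 -c "
from st import *
ctrl.snapshot('side')"; python3 ck.py
```

```text
t 25.8 tcp [0.6363 0.1205 0.1474] grasp [0.6363 0.1205 0.1662] jaw yaw 98.98 toolx [-1.2e-03 -3.0e-04 -1.0e+00] F [-5.21 -0.17 -1.93] M [-0.067  1.856 -0.022] open 0.0601
stand frame [[ 0.0447 -0.001   0.1662]] F stand [-5.17  0.64 -1.93]
t 25.85 tcp [0.6363 0.1206 0.1475] grasp [0.6364 0.1206 0.1663] jaw yaw 98.98 toolx [-1.1e-03 -3.0e-04 -1.0e+00] F [-6.25 -1.35 -1.73] M [-0.096  1.905 -0.018] open 0.0598
stand frame [[ 0.0448 -0.0009  0.1663]] F stand [-6.39 -0.36 -1.73]
```

Call:
{"name": "arm_command", "arguments": {
  "commands": [
    [[0,-0.008,0],0],
    [[0,-0.004,0],0],
    [[0,0,0],0],
    [[0,0,0],0],
    [[0,0,0],0],
    [[0,0,0],0],
    [[0,0,0],0]
  ]
}}

```text
clock: 26.72
tool_pos: [0.6366, 0.1206, 0.1473]
orientation: [93.5, 89.9, -167.5]
force: [-6.5, -0.3, -1.2]
opening: 0.0599
```

```bash
python3 ck.py; python3 -c "
from st import *
ctrl.snapshot('side')"; python3 ck.py
```

```text
t 26.725 tcp [0.6366 0.1206 0.1473] grasp [0.6367 0.1206 0.1661] jaw yaw 98.97 toolx [-1.9e-03 -4.0e-04 -1.0e+00] F [-6.5  -0.34 -1.15] M [-0.064  2.324  0.018] open 0.0599
stand frame [[ 0.0451 -0.001   0.1661]] F stand [-6.48  0.68 -1.15]
t 26.775 tcp [0.6366 0.1206 0.1473] grasp [0.6366 0.1206 0.1661] jaw yaw 98.97 toolx [-2.e-03 -5.e-04 -1.e+00] F [-6.74  0.37 -1.93] M [-0.068  2.317  0.071] open 0.0599
stand frame [[ 0.045  -0.001   0.1661]] F stand [-6.6   1.42 -1.93]
```

A firm seat of about 6.7 N was held for more than 0.5 s. I'll ease off to a light contact, then open.

Call:
{"name": "arm_command", "arguments": {
  "commands": [
    [[0,0.01,0],0],
    [[0,0.01,0],0],
    [[0.005,0.005,0],0],
    [[0,0,0],0],
    [[0,0,0],0]
  ]
}}

```text
clock: 27.4
tool_pos: [0.6362, 0.1206, 0.1475]
orientation: [-91.1, 90.0, 7.8]
force: [-3.2, -0.2, -1.9]
opening: 0.0598
```

```bash
python3 ck.py
```

```text
t 27.4 tcp [0.6362 0.1206 0.1475] grasp [0.6362 0.1206 0.1663] jaw yaw 98.98 toolx [ 2.e-04  0.e+00 -1.e+00] F [-3.25 -0.22 -1.91] M [-0.22   1.314 -0.071] open 0.0598
stand frame [[ 0.0446 -0.0009  0.1663]] F stand [-3.24  0.29 -1.91]
```

Call:
{"name": "arm_command", "arguments": {
  "commands": [
    [[0.005,0.01,0],0],
    [[0,0,0],0],
    [[0,0,0],0]
  ]
}}

```text
clock: 27.78
tool_pos: [0.6359, 0.1205, 0.1474]
orientation: [-88.1, 89.9, 10.9]
force: [-2.7, -1.0, -0.1]
opening: 0.0597
```

```bash
python3 ck.py
```

```text
t 27.775 tcp [0.6359 0.1205 0.1474] grasp [0.6359 0.1205 0.1662] jaw yaw 98.99 toolx [ 9.e-04  2.e-04 -1.e+00] F [-2.73 -1.01 -0.13] M [-0.198  0.744 -0.097] open 0.0597
stand frame [[ 0.0443 -0.0009  0.1662]] F stand [-2.85 -0.57 -0.13]
```

Call:
{"name": "arm_command", "arguments": {
  "commands": [
    [[0,0,0],0],
    [[0,0,0],0],
    [[0,0,0],0],
    [[0,0,0],0],
    [[0,0,0],0],
    [[0,0,0],0],
    [[0,0,0],0]
  ],
  "gripper": 1
}}

```text
clock: 28.65
tool_pos: [0.6355, 0.1205, 0.1471]
orientation: [91.0, 90.0, -170.0]
force: [0.1, -0.5, -1.5]
opening: 0.0879
```

```bash
python3 ck.py; python3 - <<'E'
from st import *
im=ctrl.snapshot('side')[:,:,::-1]
cv2.imwrite('pics/side11.png',draw('side',im,(160,260,170,300),6,[]))
im=ctrl.snapshot('wrist')[:,:,::-1]
cv2.imwrite('pics/w11.png',im)
E
```

```text
t 28.65 tcp [0.6355 0.1205 0.1471] grasp [0.6355 0.1205 0.1659] jaw yaw 98.98 toolx [-1.e-04 -0.e+00 -1.e+00] F [ 0.1  -0.52 -1.47] M [-0.003  0.047 -0.009] open 0.0879
stand frame [[ 0.0439 -0.0009  0.1659]] F stand [ 0.02 -0.53 -1.47]
```

View pics/side11.png

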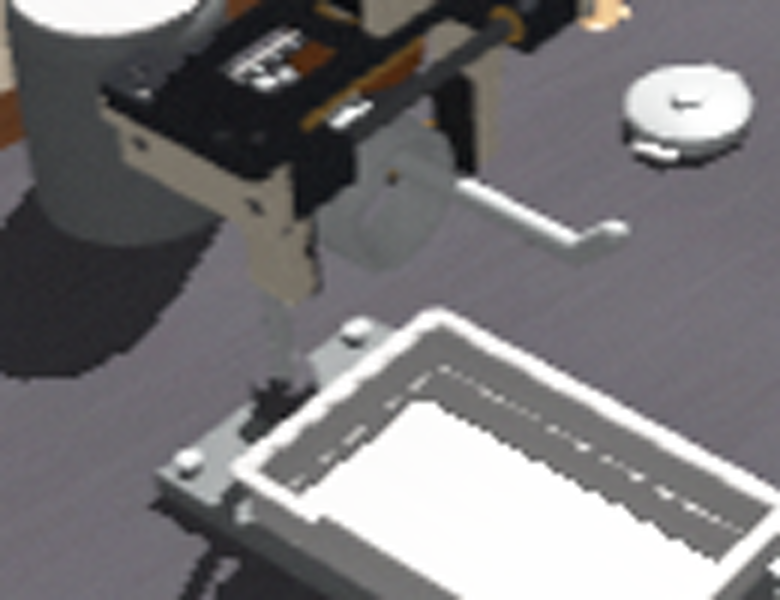

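View pics/w11.png

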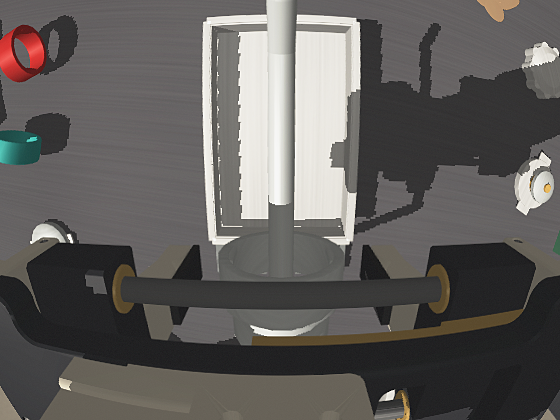

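The fingers are open and clear of both sides of the ring, with columns 200 and 365 against the ring's 218 to 343. I'll go straight up, then away.

Call:
{"name": "arm_command", "arguments": {
  "commands": [
    [[-0.1,0,0],0],
    [[-0.2,0,0],0],
    [[-0.4,0,0],0],
    [[-0.6,0,0],0],
    [[-0.6,0,0],0],
    [[-0.3,0,0],0],
    [[0,0,-0.6],0],
    [[0,0,-0.8],0],
    [[0,0,-0.8],0],
    [[0,0,-0.8],0],
    [[0,0,-0.5],0],
    [[0,0,0],0]
  ]
}}

```text
clock: 30.25
tool_pos: [0.6681, -0.0891, 0.2786]
orientation: [87.5, 89.9, -173.7]
force: [0.2, -0.5, 0.2]
opening: 0.0874
```

```bash
python3 ck.py; python3 - <<'E'
from st import *
im=ctrl.snapshot('side')[:,:,::-1]
im2=ctrl.snapshot('top')[:,:,::-1]
S=np.array([.592,.1145]);y=np.radians(9)
cv2.imwrite('pics/side12.png',im); cv2.imwrite('pics/top12.png',im2)
a=draw('side',im,(155,220,190,260),6,[]);b=draw('top',im2,(120,185,220,285),6,[])
cv2.imwrite('pics/s12.png',np.hstack([a[:,:400],b[:,:390]]))
E
```

```text
t 30.25 tcp [ 0.6681 -0.0891  0.2786] grasp [ 0.6681 -0.0891  0.2974] jaw yaw 98.81 toolx [-1.e-03 -1.e-04 -1.e+00] F [ 0.16 -0.48  0.17] M [ 0.043 -0.006 -0.011] open 0.0874
stand frame [[ 0.0433 -0.213   0.2974]] F stand [ 0.08 -0.5   0.17]
```

View pics/s12.png

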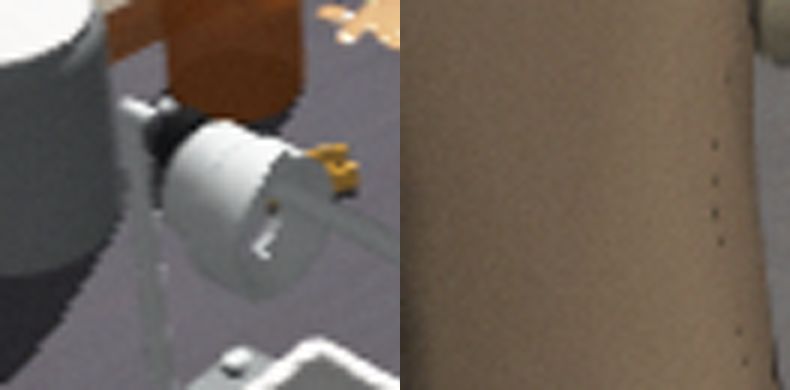

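View pics/top12.png

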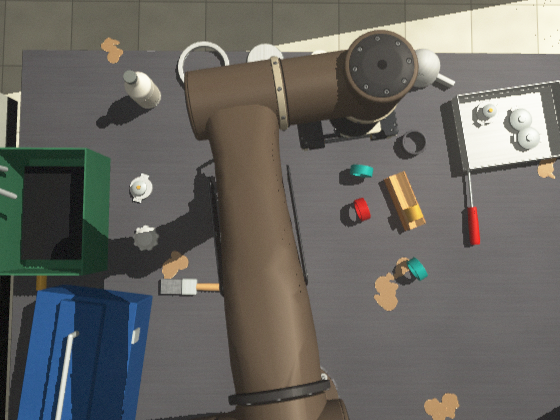

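The side view shows both necks together against the black buffer. The robot arm hides the top view, so I'll clear it for one more check.

Call:
{"name": "arm_command", "arguments": {
  "commands": [
    [[0,0.3,-0.6],0],
    [[0,0.4,-0.8],0],
    [[0,0.4,-0.8],0],
    [[0,0.4,-0.8],0],
    [[0,0.3,-0.6],0],
    [[0,0.1,-0.3],0],
    [[0,0,0],0],
    [[0,0,0],0]
  ]
}}

```text
clock: 31.35
tool_pos: [0.5928, -0.3347, 0.2791]
orientation: [-15.0, 90.0, 84.1]
force: [0.4, 0.2, -0.0]
opening: 0.0878
```

```bash
python3 ck.py; python3 - <<'E'
from st import *
S=np.array([.592,.1145]);y=np.radians(9)
im=ctrl.snapshot('side')[:,:,::-1]
im2=ctrl.snapshot('top')[:,:,::-1]
lp=[(T(S,y,p+[.044,0,0]),(255,0,255)) for p in ringpts(.03,.025,.024,.165)[:2]]+[(T(S,y,p+[.065,0,0]),(0,255,0)) for p in ringpts(.024,.0195,.018,.1705)[:2]]
a=draw('side',im,(155,220,200,265),6,[]);b=draw('top',im2,(120,185,220,285),6,[]);c=draw('top',im2,(120,185,220,285),6,lp);d=draw('side',im,(155,220,200,265),6,lp)
cv2.imwrite('pics/s13.png',np.vstack([np.hstack([a,b]),np.hstack([d,c])])[:600*2]) 
g=cv2.imread('pics/s13.png'); cv2.imwrite('pics/s13.png',cv2.resize(g,(0,0),fx=.76,fy=.76))
E
```

```text
t 31.35 tcp [ 0.5928 -0.3347  0.2791] grasp [ 0.5928 -0.3347  0.2979] jaw yaw 99.04 toolx [ 0.e+00  3.e-04 -1.e+00] F [ 0.44  0.18 -0.  ] M [ 0.077 -0.078  0.003] open 0.0878
stand frame [[-0.0695 -0.4438  0.2979]] F stand [ 0.47  0.11 -0.  ]
```

View pics/s13.png

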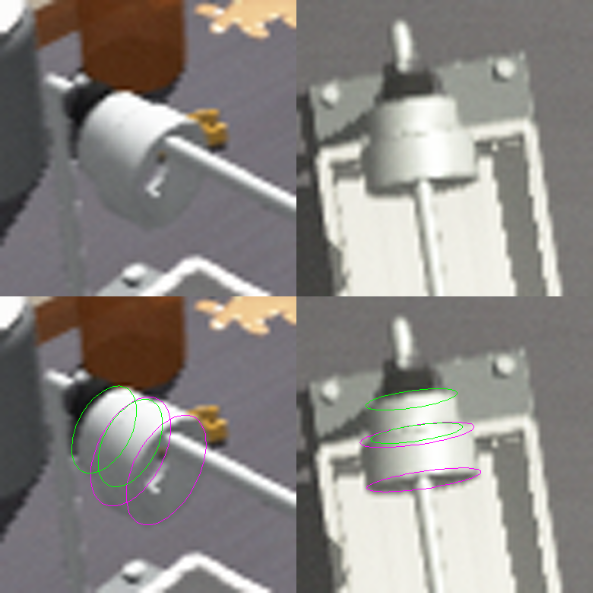

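The top view shows the two necks touching, hard up against the buffer and square on the arm, and they match the predicted outlines. I'll hand the job in.

```bash
python3 -c "
from plant import ctrl
print(ctrl.close_job(), ctrl.get_obs()['clock'])"
```

```text
the job is handed in; nothing more can be done
the job is handed in; nothing more can be done
```

I hung the large steel neck on the draining-stand arm behind the upturned end and slid it back, carrying the small neck with it until both seated against the rubber buffer. I handed the job in at about 31 s; it reports no verdict.

- **Seating push:** the wrist force rose steadily to about 6.7 N. It stayed there for over half a second, then I eased off to 2–3 N before opening the gripper.
- **Final pictures:** the top and side views show both necks hanging square on the arm, touching each other and the buffer. The large neck is at about x = 0.044 m in the stand's frame. The robot is clear of everything, and its wrist force is near zero.
- **Bystanders:** the trough, sleeve and caps looked undisturbed in the last full top view. I did not measure their positions again.
- **Odd readings:** early in the slide the large neck pressed on the arm with about 3.5 N, so I raised it about 1 mm. The first touch on the small neck was too light to show above the force noise of about 1 N.
- **Detector check:** in the first top view the detector scored the turquoise rings above the steel neck, so I chose by colour and by its place in the trough.

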